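# Top up the sprung die feed track

### The job

Top up the crimp press's die feed track: pull the red knob back against the spring until you feel the rubber buffer, without crushing the buffer, and slip the knob sideways into its notch so that the follower stays back by itself. Set the spare die block down flat in the channel behind the one already there, without forcing it; then bring the knob out of the notch and let the follower close gently, never snapping forward, so that it holds both blocks against the end stop. Leave the yellow tape and the green screwdriver where they lie.

Things in the scene. Friction and masses are not known exactly. Their poses are not given: they have to be found in the camera images.
- feed_track: Aluminium feed track fixed to the bench, 250 x 84 mm. Origin at bench height on its centre line, where the open channel begins. x points along the channel to the dark end stop (face at x = 95 mm, top 28 mm above the bench), y across, z up. Towards -x stand dark side blocks carrying a latch plate with a slot, its top 32 mm above the bench.
- channel_floor (a point): Where the spare block belongs: on the channel floor (6 mm above the bench), track x = 47 mm. The channel runs from track x = 0 to 95 mm, its walls 51 mm apart (3 mm wider than a block), with flared lips up to 20 mm above the bench and 31 mm to each side: fingers holding a block across the channel must stay above them. Axes as the track's.
- slot_line (a point): Point on the latch plate's top, track x = -68 mm. The L-shaped slot: a run along the centre line, open to the channel, ends at a black rubber buffer; beside the buffer is a notch to the track's -y. The plate is clamped elsewhere each time: the buffer is first felt with joint follower between 0.052 and 0.090, given by no reading. Axes as the track's.
- follower (a joint): Blue follower, in m: 0 = its face on the block already there (face at track x = 63 mm); grows as it is pulled back to track -x. A spring pushes it forward: 5 N at 0, 0.4 N more per cm. Closed on two blocks: about 0.032. In the notch it hangs 2.5 mm forward of the first touch of the buffer. Let go it snaps; forward faster than 0.25 m/s is a snap.
- latch_knob (a joint): Sideways travel of the knob, in m: 0 = on the slot's centre line; 0.013 = fully in the notch (track -y). It stays where it is left (friction 1 N, up to 4 N if the stem rubs). It enters only when pulled back to within 2 mm of first touch of the buffer, or further; the spring then holds the stem on the notch's front edge. To come out: pull back a few mm, shift to 0.
- knob_grip (a point): Centre of the upright red knob, 54 mm above the bench: cylinder, diameter 20 mm, height 24 mm, underside 42 mm above the bench (10 mm over the latch plate) on an 8 mm stem. It rides with the follower, 75 mm behind the follower's face. Axes as the track's.
- buffer (a joint): Compression of the rubber buffer at the end of the slot, in m: 0 = untouched; 4 N per mm. More than 0.003 (12 N) crushes it.
- die_spare_mid (a point): Centre of the spare die block on the bench, 15 mm above its underside: grey steel, 32 mm along its x, 48 mm along its y, 30 mm high (33 mm with two low black screw heads), 0.2 to 0.45 kg. In the track its x runs along the channel, either way round. Best gripped across the 48 mm, by its upper half.
- die_spare: The same spare die block; origin under its middle.
- die_in_track_mid (a point): Centre of the die block already in the track, the same in shape and size. It stands at the end stop, centre at track x = 79 mm, under the follower's push.
- tape_yellow: Roll of yellow tape lying flat on the bench, 60 mm diameter, 19 mm high; origin under the middle. Not to be moved.
- screwdriver_green: Screwdriver with green handle on the bench, 157 x 23 x 22 mm; origin under the middle. Not to be moved.

How it is judged:
By the outcome, as a careful person would: the job done as asked, in the order asked, and still so for the second after the job is handed in, with the robot touching nothing.
It also fails if it takes over 72 s, if anything falls off the work surface, if the arm or the gripper's body presses on something with over 40 N, if the wrist force passes 120 N, or if a joint passes its speed limit or range.

### The arm

A 6-joint arm with a two-finger parallel gripper is mounted at the origin on a cart in front of the work surface, level with it; the furniture and walls round the work are solid. World frame = base frame: x ahead of the robot, y to its left, z up, the work surface at z = 0. Lengths are in m, angles in degrees, forces in N, time in s.
With the tool pointing down it reaches from about 0.3 to 0.75 m from the base axis. Payload 8.5 kg.
Tool frame: the origin (TCP) lies midway between the tips of the shut fingers; the grasp point (between the pads) lies 19 mm behind it (env.grip_depth is the distance from the TCP to the grasp point, in m); x points along the fingers, y is the direction in which the jaws open and shut, and the axes are right-handed (so a half turn about x gives the same grasp; the last joint's range is limited). The gripper opens to 85 mm and grips with 20 to 120 N. Pads are 22 mm wide; open, the fingers measure 114 mm over their backs; the gripper's body (76 mm by 85 mm) begins 54 mm behind the grasp point. The pads swing forward as they close: fully open they stand 13 mm farther back than shut.
Start: joints at [-76.679, 21.807, 74.336, -0, 83.858, -12.336], TCP at [0.238, -0.496, 0.231] pointing down, gripper open.
Joint ranges: [-178.18, 178.18], [-50.72, 133.34], [12.68, 142.11], [-81.47, 261.47], [9.98, 163.14], [-165.26, 165.26]. Speed limits (degrees/s): [136.94, 136.94, 180, 180, 180, 180].

### API

Orientations are given as a 3x3 rotation matrix whose columns are the frame's x, y, z axes.
In Python, from rig import env gives the robot as it stands.
- The arm moves only by the tool play_rows, never from a script. Its arguments are lists of equal length, an entry for each row: "travel": the shift along the world's x, y, z in cm, a list of three; "rotation": the turn, a rotation vector about the world's x, y, z in rad, a list of three; "claw": the finger opening in cm, from 0 to 8.54. A call has 1 to 12 rows; each row shifts and turns the pose as measured when the row begins; what a row does not reach is not made up. A row lasts 1/12 s, in which the tool goes at most 41.7 mm and 7.16 degrees, less where a joint would pass 70% of its speed; a pose out of reach is approached as far as the arm can. A call is refused whole if a number of a shift passes 4.17 or a number of a turn 0.125, either way. A call with a gripper value outside its range is refused whole. The fingers move at their own pace and stop on an object; "squeeze" is the grip in N (left out, the last holds). Time passes only in rows, so rows that do not move let the fingers close. It gives the time, the measured TCP pose, the force and the opening at its end, in the units of the state.
- env.observe(): the state, without advancing time (a new reading comes with each control period).
- env.get_image(name): name is "side" or "top"; returns the picture (480x640x3 uint8, red, green, blue); there is no depth.
- env.camera_info(name): a dict with "vertical_fov" (degrees; the focal length in pixels is half the picture's height over the tangent of half this angle, whatever the lens; pixels are square), "cx", "cy" (the principal point, pixels), "eye" and "rotation" of the camera in the world. Camera axes: x right, y down, z forward; pixel columns grow to the right and rows downward; lengths in m; the calibration is good to about 2 mm. A picture is of the moment at which its call begins. camera_info takes no time and is no camera call.
- env.close_job(): hands the job in, once; it reports no verdict.
The state is a dict: "time_s": time; "q": joint angles; "qvel": joint speeds; "joint_efforts": joint torques, N m; "position": TCP position; "tool_rot": TCP orientation; "ft_force": force on the tool from outside, world axes, zero at the start; "wrist_torque": the same for the moment, N m; "grip_width": finger opening in m.
Only numpy, scipy, OpenCV 4.12 (cv2) and the standard library are available. Lean on these libraries where they do the work, as an engineer would, in place of code of your own. Each camera call takes 0.05 s, during which the arm holds its last target.

## Working session

There is one attempt and no reset: what is moved stays moved. The work goes in short steps, Python scripts to look and compute and a tool call to move; the robot and the scene stay as the last step left them, time stands still between calls to the robot, and variables do not carry over. Pictures are saved under pics/ and viewed, and the job is handed in when it is done.

Besides the shell and the picture viewer there is one more tool, called after "Emit:" as a command line: name --argument value ..., lists and objects as JSON in quotes. play_rows: Moves the arm, as the interface text tells. Its arguments: {"type":"object","properties":{"travel":{"type":"array","items":{"type":"array","items":{"type":"number"}}},"rotation":{"type":"array","items":{"type":"array","items":{"type":"number"}}},"claw":{"type":"array","items":{"type":"number"}},"squeeze":{"type":"number"}},"required":["travel","rotation","claw"]}

```bash
ls; mkdir -p pics
cat > h.py <<'E'
import numpy as np, cv2
from rig import env
def save(n,f):
    im=env.get_image(n); cv2.imwrite('pics/'+f+'.png',im[:,:,::-1]); return im
def ray(n,u,v):
    c=env.camera_info(n); f=240/np.tan(np.radians(c['vertical_fov'])/2)
    d=np.array([(u-c['cx'])/f,(v-c['cy'])/f,1.]); return np.array(c['eye']),np.array(c['rotation'])@d
def onz(n,u,v,z):
    e,d=ray(n,u,v); return e+d*(z-e[2])/d[2]
def proj(n,p):
    c=env.camera_info(n); f=240/np.tan(np.radians(c['vertical_fov'])/2)
    q=np.array(c['rotation']).T@(np.array(p)-np.array(c['eye'])); return q[:2]/q[2]*f+[c['cx'],c['cy']]
E
python3 - <<'E'
from h import *
save('top','t0');save('side','s0')
for n in('top','side'):print(env.camera_info(n))
print(env.observe(),env.grip_depth)
E
```

```text
pics
{'vertical_fov': 54.242967736747545, 'cx': 319.92403626487715, 'cy': 238.23631130403922, 'eye': array([0.35203328, 0.19234388, 0.99047769]), 'rotation': array([[ 0.09749048, -0.96593881,  0.23970361],
       [-0.99521339, -0.09625825,  0.0168719 ],
       [ 0.00677623, -0.24020109, -0.9706995 ]])}
{'vertical_fov': 54.25717277959078, 'cx': 319.08768001605677, 'cy': 237.0964084707441, 'eye': array([0.47643046, 0.86349279, 0.60106955]), 'rotation': array([[-0.98886585, -0.0968858 ,  0.11294896],
       [-0.14873859,  0.6200547 , -0.77033045],
       [ 0.00459955, -0.77855334, -0.62756158]])}
{'time_s': 0.1, 'q': array([-7.66784118e+01,  2.18388965e+01,  7.43781573e+01, -4.04626430e-04,
        8.38589516e+01, -1.23348514e+01]), 'qvel': array([-0.00213736,  0.02124385, -0.09723151, -0.00639785,  0.02138677,
        0.04657841]), 'joint_efforts': array([ 3.43260610e-03, -4.49221516e+01, -2.31656814e+01, -1.79278309e-04,
        3.67858287e-03,  8.55483364e-06]), 'position': array([ 0.23807963, -0.49551689,  0.23077023]), 'tool_rot': array([[-3.12490307e-04,  4.32974378e-01, -9.01406174e-01],
       [ 1.28923253e-03, -9.01405295e-01, -4.32974402e-01],
       [-9.99999120e-01, -1.29742247e-03, -2.76524235e-04]]), 'ft_force': array([ 0.19319481, -0.14442482,  0.08296859]), 'wrist_torque': array([-0.03482713, -0.02017229, -0.01806772]), 'grip_width': 0.08513524245659326} 0.0187
```

View pics/t0.png

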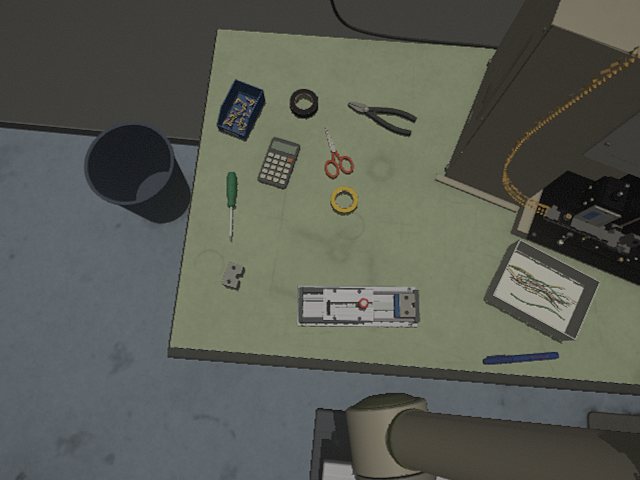

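View pics/s0.png

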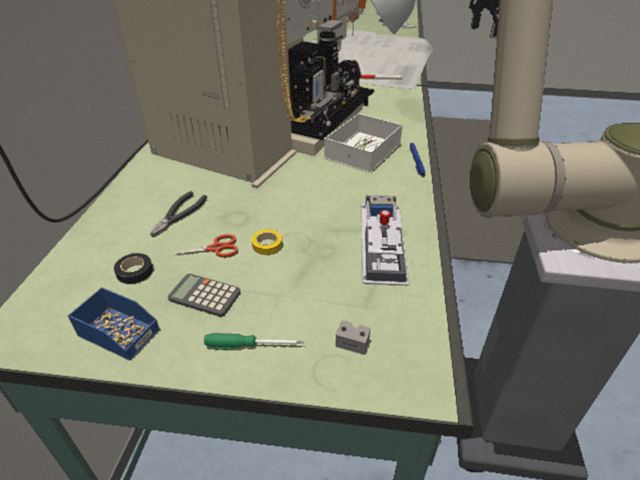

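Top view: track at (300–420, 287–327) with its knob at (363,304) and the end stop on the right, so track +x is about world -y. The spare is at (233,276). Next: enlargements.

Run:
```python
import cv2
t=cv2.imread('pics/t0.png');s=cv2.imread('pics/s0.png')
cv2.imwrite('pics/c1.png',cv2.resize(t[275:340,290:430],None,fx=5.6,fy=5.6,interpolation=cv2.INTER_CUBIC))
cv2.imwrite('pics/c2.png',cv2.resize(t[255:300,210:260],None,fx=10,fy=10,interpolation=cv2.INTER_CUBIC))
cv2.imwrite('pics/c3.png',cv2.resize(s[185:360,325:420],None,fx=3.4,fy=3.4,interpolation=cv2.INTER_CUBIC))
```

```text
(no output)
```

View pics/c1.png

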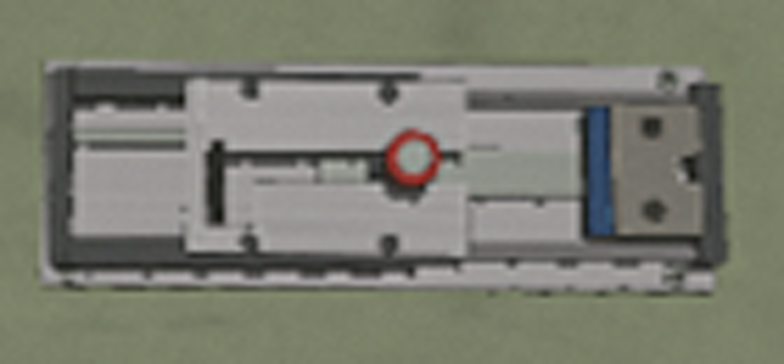

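View pics/c2.png

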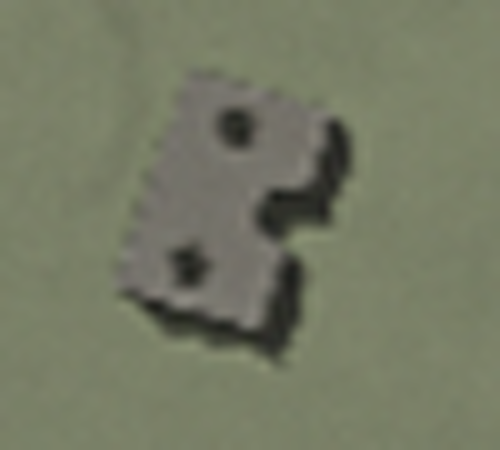

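View pics/c3.png

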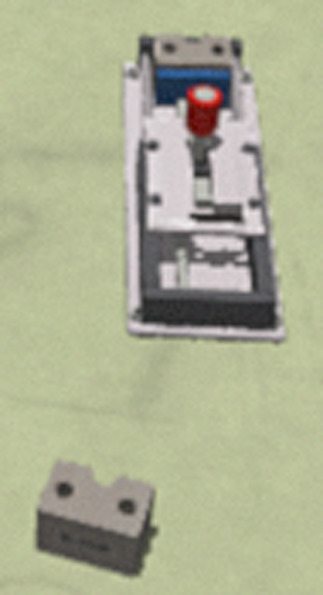

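```bash
cat >> h.py <<'E'
def redmask(im,roi):
    h=cv2.cvtColor(im,cv2.COLOR_RGB2HSV); m=(((h[...,0]<8)|(h[...,0]>172))&(h[...,1]>120)&(h[...,2]>60)).astype(np.uint8)
    z=np.zeros_like(m); x0,y0,x1,y1=roi; z[y0:y1,x0:x1]=m[y0:y1,x0:x1]; return z
E
python3 - <<'E'
from h import *
t=cv2.imread('pics/t0.png')[:,:,::-1].copy();s=cv2.imread('pics/s0.png')[:,:,::-1].copy()
for n,im,roi in(('top',t,(340,285,390,325)),('side',s,(370,200,400,235))):
    m=redmask(im,roi); pts=cv2.findNonZero(m)
    print(n,cv2.boundingRect(pts),cv2.minEnclosingCircle(pts),m.sum())
    ys,xs=np.nonzero(m)
    for y in range(ys.min(),ys.max()+1): print(''.join('#' if m[y,x] else '.' for x in range(xs.min(),xs.max()+1)))
def cp(x,y):return 290+(x+.5)/5.6-.5,275+(y+.5)/5.6-.5
P=lambda x,y,z:onz('top',*cp(x,y),z)
sc=[P(250,90,.032),P(389,92,.032),P(250,245,.032),P(389,245,.032)]
print('screws',np.round(sc,4))
for a,b in((0,1),(2,3)):
    d=sc[b]-sc[a]; print(np.degrees(np.arctan2(d[1],d[0])),np.linalg.norm(d))
for nm,x,y,z in(('UL',45,63,.004),('LL',42,287,.004),('LR',713,290,.004),('UR',700,70,.004),('stopface top',697,105,.028),('stopface bot',697,262,.028),('blk UL',615,108,.036),('blk LL',615,236,.036),('blkUR',700,108,.036),('blkLR',698,236,.036)):
    print(nm,np.round(P(x,y,z),4))
print('knob',onz('top',*cp(413,158),.066))
E
```

```text
top (359, 298, 10, 10) ((363.26470947265625, 302.79412841796875), 4.801518440246582) 41
....#.....
..######..
.##....##.
##......#.
##......##
##.......#
##......#.
###....##.
.#######..
..#####...
side (380, 211, 10, 14) ((384.5, 216.96153259277344), 7.469372272491455) 100
##......##
##......##
##......##
###....###
.#########
##########
#########.
#########.
#########.
#########.
#########.
.#######..
.######...
..#####...
screws [[0.4814 0.169  0.032 ]
 [0.4857 0.1183 0.032 ]
 [0.4255 0.1639 0.032 ]
 [0.4304 0.114  0.032 ]]
-85.18021054599176 0.05092744353820187
-84.37669653920871 0.050222643879643446
UL [0.4877 0.2463 0.004 ]
LL [0.4048 0.2383 0.004 ]
LR [ 0.4281 -0.0092  0.004 ]
UR [ 5.095e-01 -3.000e-04  4.000e-03]
stopface top [0.4926 0.0048 0.028 ]
stopface bot [0.4356 0.002  0.028 ]
blk UL [0.4874 0.0361 0.036 ]
blk LL [0.4413 0.0335 0.036 ]
blkUR [0.4904 0.0052 0.036 ]
blkLR [0.4442 0.0037 0.036 ]
knob [0.45859562 0.11069043 0.066     ]
```

```bash
cat >> h.py <<'E'
TH=np.radians(-84.8); UX=np.array([np.cos(TH),np.sin(TH),0]); UY=np.array([-UX[1],UX[0],0]); O=np.array([.4594,.0985,0])
def T(x,y,z): return O+x/1e3*UX+y/1e3*UY+np.array([0,0,z/1e3])
E
python3 - <<'E'
from h import *
s=cv2.imread('pics/s0.png');t=cv2.imread('pics/t0.png')
def cp(x,y):return 210+(x+.5)/10-.5,255+(y+.5)/10-.5
c=[onz('top',*cp(*p),.030) for p in((190,72),(330,112),(265,332),(122,290))]
print(np.round(c,4)); 
for i in range(4):
    d=c[(i+1)%4]-c[i]; print(np.linalg.norm(d),np.degrees(np.arctan2(d[1],d[0])))
cen=np.mean(c,0);print('spare',cen)
scr=[onz('top',*cp(*p),.033) for p in((235,128),(188,265))];print(scr,np.degrees(np.arctan2(*(scr[0]-scr[1])[[1,0]])))
# overlays
K=6
def ov(im,n,x0,y0,w,h,K,f):
    z=cv2.resize(im[y0:y0+h,x0:x0+w],None,fx=K,fy=K,interpolation=cv2.INTER_CUBIC)
    def pt(p,col):
        u,v=proj(n,p); cv2.circle(z,(int((u-x0+.5)*K-.5),int((v-y0+.5)*K-.5)),2,col,-1)
    for a in range(0,360,20):
        for h_ in(66,42): pt(T(-12+10*np.cos(np.radians(a)),10*np.sin(np.radians(a)),h_),(255,255,0))
    for xx in np.linspace(63,95,9):
        for yy in(-24,24):pt(T(xx,yy,36),(0,255,0))
    for xx in np.linspace(-145,105,20):
        for yy in(-42,42):pt(T(xx,yy,0),(255,0,255))
    for xx in np.linspace(-68,-12,12): pt(T(xx,0,32),(0,0,255))
    for a in c:pt(a,(0,255,255)); pt(a-[0,0,.03],(0,128,255))
    cv2.imwrite('pics/'+f+'.png',z)
ov(s,'side',320,185,100,100,6,'o1');ov(t,'top',290,275,140,65,5.6,'o2');ov(s,'side',325,310,60,50,10,'o3')
E
```

```text
[[0.5201 0.3935 0.03  ]
 [0.5146 0.3634 0.03  ]
 [0.4678 0.3704 0.03  ]
 [0.4735 0.4009 0.03  ]]
0.03064495631358402 -100.35907828676244
0.04735362817952529 171.50747925471984
0.03101916717017073 79.39225636280557
0.04720834150844588 -8.940779968303772
spare [0.49400062 0.38202637 0.03      ]
[array([0.50882983, 0.38192896, 0.033     ]), array([0.47956403, 0.38748144, 0.033     ])] -10.74279846228261
```

View pics/o1.png

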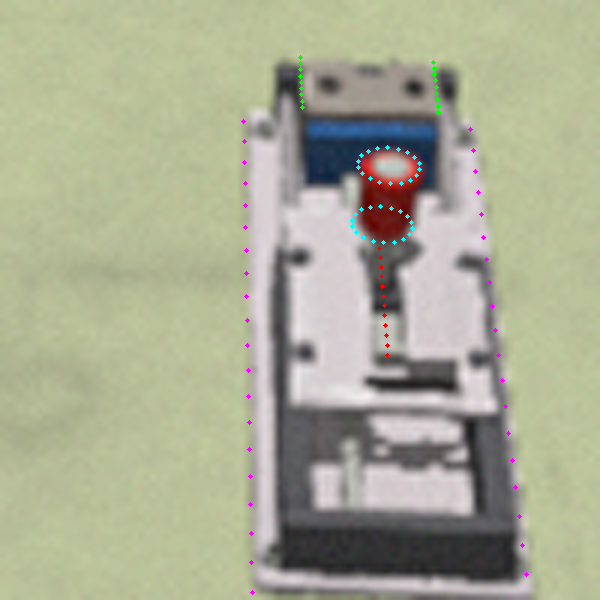

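View pics/o2.png

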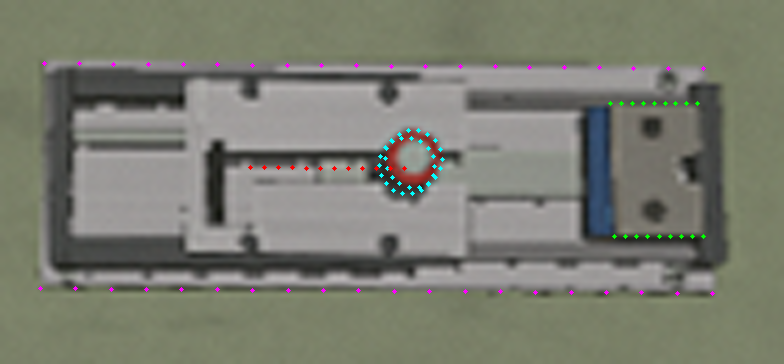

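View pics/o3.png

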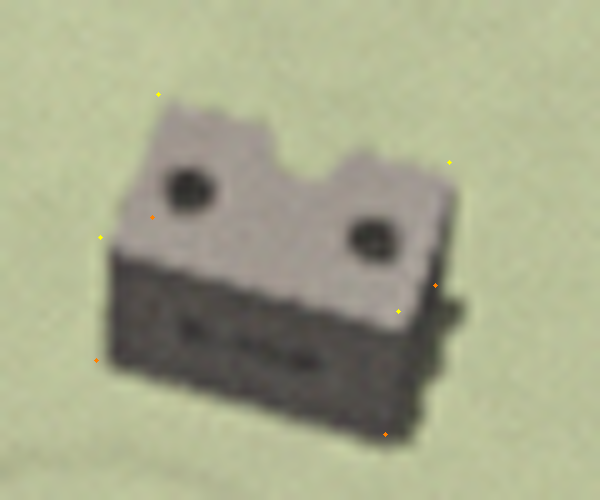

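Run:
```python
from h import *
cp=lambda x,y,x0,y0,K:(x0+(x+.5)/K-.5,y0+(y+.5)/K-.5)
c=[onz('side',*cp(*p,325,310,10),.030) for p in((175,100),(457,182),(412,330),(112,248))]
print(np.round(c,4))
for i in range(4):
    d=c[(i+1)%4]-c[i]; print(np.linalg.norm(d),np.degrees(np.arctan2(d[1],d[0])))
print('spare',np.mean(c,0))
P=lambda x,y,z:np.round(onz('side',*cp(x,y,320,185,6),z),4)
print('knob',P(390,168,.066), T(-12,0,66))
print('base',P(258,585,.0),P(530,590,0),P(246,120,.0),P(470,125,0),T(-145,42,0),T(-145,-42,0))
print('screws',P(300,257,.032),P(470,262,.032),P(304,352,.032),P(480,358,.032))
# bar
Q=lambda x,y,z:np.round(onz('top',*cp(x,y,290,275,5.6),z),4)
def tr(p): d=p-O; return np.round([d@UX*1e3,d@UY*1e3],1)
print([tr(Q(*p,.032)) for p in((208,145),(226,145),(208,225),(226,225),(188,80),(188,250),(466,85))])
print([tr(P(*p,.032)) for p in((370,380),(455,362),(455,390),(380,360))])
print(tr(P(390,168,.066)))
```

```text
[[0.5119 0.3641 0.03  ]
 [0.4663 0.374  0.03  ]
 [0.4712 0.404  0.03  ]
 [0.5182 0.3953 0.03  ]]
0.046643919853228626 167.65900493988065
0.030389066427853956 80.7327212946168
0.04777871735356855 -10.523344526297237
0.031865047485131484 -101.40824269762543
spare [0.49187439 0.38436328 0.03      ]
knob [0.458  0.1117 0.066 ] [0.45831241 0.11045061 0.066     ]
base [0.4866 0.243  0.    ] [0.4046 0.2325 0.    ] [ 0.5101 -0.0034  0.    ] [ 0.4273 -0.0131  0.    ] [0.48808542 0.24670981 0.        ] [0.40443113 0.23909667 0.        ]
screws [0.4842 0.1191 0.032 ] [0.4284 0.1131 0.032 ] [0.4797 0.1684 0.032 ] [0.4243 0.1628 0.032 ]
[array([-83.5,   8.1]), array([-77. ,   8.1]), array([-83.4, -20.8]), array([-76.9, -20.7]), array([-91. ,  31.8]), array([-90.7, -29.8]), array([11. , 30.7])]
[array([-80.3,   6.2]), array([-69.7, -21.1]), array([-83.5, -20.1]), array([-70.2,   2.7])]
[-13.3  -0.2]
```

Emit:
play_rows --travel '[[0.8,4,0],[0.8,4,0],[0.8,4,0],[0.8,4,0],[0.8,4,0],[0.8,4,0],[1.5,3.8,0],[1.5,3.8,0],[1.5,3.8,0],[1.5,3.8,0],[1.5,3.8,0],[1.5,3.8,0]]' --rotation '[[0,0,-0.09],[0,0,-0.09],[0,0,-0.09],[0,0,-0.09],[0,0,0],[0,0,0],[0,0,0],[0,0,0],[0,0,0],[0,0,0],[0,0,0],[0,0,0]]' --claw '[4,4,4,4,4,4,4,4,4,4,4,4]' --squeeze 30

```text
time_s: 1.1
position: [0.3701, -0.0191, 0.2262]
tool_rot: [[-0.001, 0.055, -0.998], [0.006, -0.998, -0.055], [-1.0, -0.006, 0.001]]
ft_force: [1.7, -0.6, -0.3]
grip_width: 0.04
```

```bash
sed -i 's/O=np.array(.*/O=np.array([.459,.099,0])/' h.py
cat >> h.py <<'E'
def st(tgt=None,ang=None):
    o=env.observe(); R=o['tool_rot']; p=o['position']; a=np.degrees(np.arctan2(R[1,1],R[0,1]))
    print('t%.2f'%o['time_s'],'pos',np.round(p*100,2),'jaw %.2f'%a,'toolx',np.round(R[:,0],3),'F',np.round(o['ft_force'],2),'track F',np.round([o['ft_force']@UX,o['ft_force']@UY],2),'w %.4f'%o['grip_width'],'q',np.round(o['q'],1))
    d=p-O; print('track mm',np.round([d@UX*1e3,d@UY*1e3,p[2]*1e3],2))
    if tgt is not None: print('go cm',np.round((np.array(tgt)-p)*100,2))
    if ang is not None: print('turn',np.radians(ang-a))
E
python3 - <<'E'
from h import *
st(T(-12.5,0,110),-84.8)
E
```

```text
t1.10 pos [37.01 -1.91 22.62] jaw -86.85 toolx [-0.001  0.006 -1.   ] F [ 1.74 -0.58 -0.34] track F [0.73 1.68] w 0.0400 q [-21.7   3.7  99.8   0.3  76.7  65.1]
track mm [109.57 -99.23 226.17]
go cm [  8.78  13.06 -11.62]
turn 0.035757822383434966
```

Emit:
play_rows --travel '[[2,3,-1],[2,3,-1],[2,3,-1.5],[1.5,2,-2],[1,2,-2],[0,0,-2],[0,0,-2],[0,0,0]]' --rotation '[[0,0,0.036],[0,0,0],[0,0,0],[0,0,0],[0,0,0],[0,0,0],[0,0,0],[0,0,0]]' --claw '[4,4,4,4,4,4,4,4]'

```text
time_s: 1.77
position: [0.4583, 0.1275, 0.1058]
tool_rot: [[0.002, 0.105, -0.994], [0.006, -0.994, -0.105], [-1.0, -0.006, -0.002]]
ft_force: [-0.4, 0.3, -0.1]
grip_width: 0.0397
```

Run:
```python
from h import *
st(T(-12.5,0,100),-84.8)
```

```text
t1.77 pos [45.83 12.75 10.58] jaw -83.99 toolx [ 0.002  0.006 -1.   ] F [-0.38  0.3  -0.09] track F [-0.33 -0.35] w 0.0397 q [ 1.1 22.5 97.1  0.4 60.3 84.9]
track mm [-28.48   1.89 105.8 ]
go cm [-0.04 -1.61 -0.58]
turn -0.014179450017232153
```

Emit:
play_rows --travel '[[0,-0.9,0],[0,-0.5,0],[0,-0.1,0],[0,0,0]]' --rotation '[[0,0,-0.014],[0,0,0],[0,0,0],[0,0,0]]' --claw '[4,4,4,4]'

```text
time_s: 2.1
position: [0.4588, 0.1102, 0.108]
tool_rot: [[0.003, 0.088, -0.996], [0.006, -0.996, -0.088], [-1.0, -0.005, -0.004]]
ft_force: [0.1, 0.3, -1.4]
grip_width: 0.0398
```

Run:
```python
from h import *
st(T(-12.5,0,40),-84.8)
s=save('side','s1');t=save('top','t1')
a=cv2.resize(s[120:280,320:450],None,fx=3.7,fy=3.7,interpolation=cv2.INTER_CUBIC)[:,:,::-1]
cv2.imwrite('pics/s1c.png',a)
```

```text
t2.10 pos [45.88 11.02 10.8 ] jaw -84.92 toolx [ 0.003  0.006 -1.   ] F [ 0.09  0.34 -1.39] track F [-0.33  0.12] w 0.0398 q [-1.1 22.  97.5  0.4 60.3 83.6]
track mm [-11.18   0.81 107.98]
go cm [-0.09  0.12 -6.8 ]
turn 0.0021766188284248356
```

View pics/s1c.png

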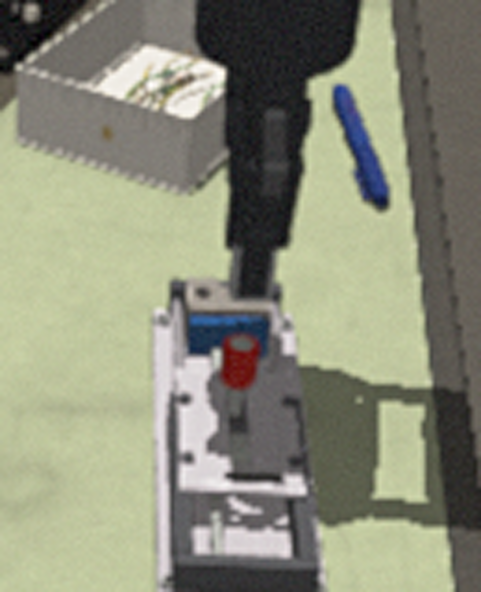

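Run:
```python
from h import *
p=env.observe()['position'];print(proj('side',p),proj('side',p-[0,0,.042]),proj('side',p+UX*.02),proj('side',T(-12,0,66)))
```

```text
[386.20102832 194.24499593] [384.16627008 212.24229417] [385.65244072 188.4853845 ] [384.61910344 212.35575209]
```

Run:
```python
import cv2
s=cv2.imread('pics/s1.png')[175:235,355:415]; t=cv2.imread('pics/t1.png')[270:340,330:430]
cv2.imwrite('pics/s1d.png',cv2.resize(s,None,fx=9,fy=9,interpolation=cv2.INTER_NEAREST))
cv2.imwrite('pics/t1d.png',cv2.resize(t,None,fx=7,fy=7,interpolation=cv2.INTER_NEAREST))
```

```text
(no output)
```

View pics/s1d.png

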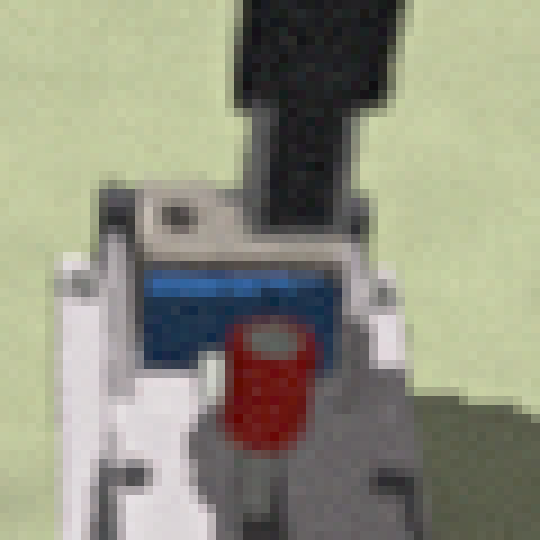

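View pics/t1d.png

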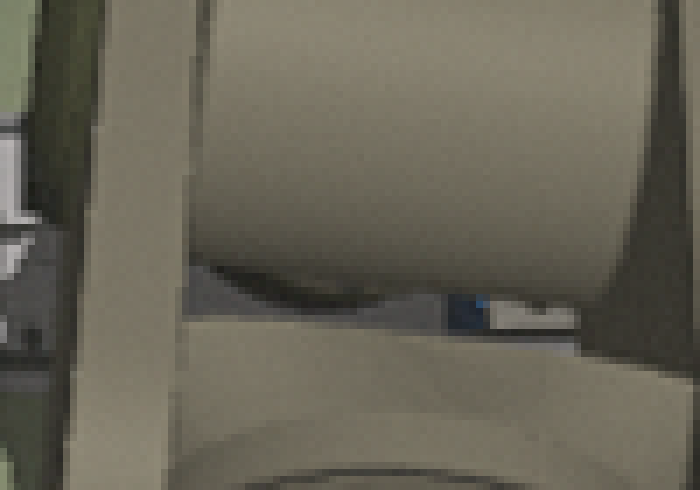

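Emit:
play_rows --travel '[[0.1,0.12,-2],[0,0,-2],[0,0,-1.5],[0,0,-0.8],[0,0,-0.3],[0,0,0]]' --rotation '[[0,0,0],[0,0,0],[0,0,0],[0,0,0],[0,0,0],[0,0,0]]' --claw '[4,4,4,4,4,4]'

```text
time_s: 2.7
position: [0.4622, 0.1114, 0.0435]
tool_rot: [[0.013, 0.088, -0.996], [0.006, -0.996, -0.088], [-1.0, -0.005, -0.014]]
ft_force: [-0.8, -0.5, -0.2]
grip_width: 0.0401
```

Run:
```python
from h import *
st(T(-13,1.5,40),-84.8)
s=save('side','s2')
a=cv2.resize(s[160:240,350:420],None,fx=7,fy=7,interpolation=cv2.INTER_NEAREST)[:,:,::-1]
cv2.imwrite('pics/s2c.png',a)
```

```text
t2.70 pos [46.22 11.14  4.35] jaw -84.97 toolx [ 0.013  0.006 -1.   ] F [-0.84 -0.46 -0.16] track F [ 0.38 -0.88] w 0.0401 q [ -0.9  28.  101.6   0.5  49.6  83.7]
track mm [-12.06   4.34  43.51]
go cm [-0.29  0.07 -0.35]
turn 0.0029521886567697624
```

View pics/s2c.png

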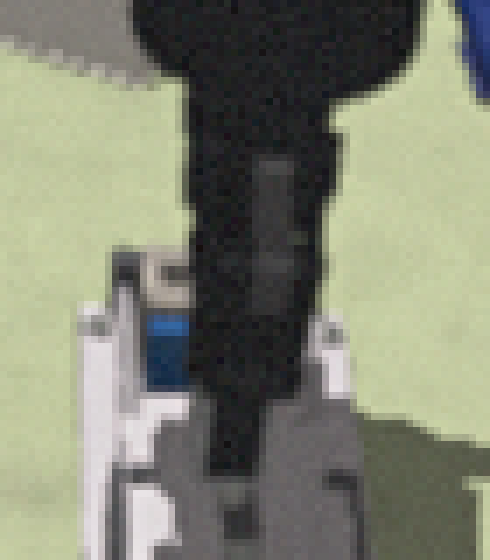

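Emit:
play_rows --travel '[[-0.2,0.07,-0.2],[-0.05,0,-0.1],[0,0,0]]' --rotation '[[-0.006,0.013,0],[0,0,0],[0,0,0]]' --claw '[4,4,4]'

```text
time_s: 3.0
position: [0.4607, 0.1122, 0.0426]
tool_rot: [[0.003, 0.088, -0.996], [-0.001, -0.996, -0.088], [-1.0, 0.001, -0.003]]
ft_force: [-0.4, -0.3, -0.2]
grip_width: 0.0398
```

Run:
```python
from h import *
st(T(-13,1.5,40),-84.8)
```

```text
t3.00 pos [46.07 11.22  4.26] jaw -84.97 toolx [ 0.003 -0.001 -1.   ] F [-0.38 -0.31 -0.2 ] track F [ 0.27 -0.41] w 0.0398 q [-6.000e-01  2.830e+01  1.014e+02 -1.000e-01  5.020e+01  8.440e+01]
track mm [-12.98   2.94  42.56]
go cm [-0.14 -0.01 -0.26]
turn 0.0029555867135458496
```

Emit:
play_rows --travel '[[-0.16,0,-0.25],[0,0,-0.1],[0,0,0],[0,0,0],[0,0,0],[0,0,0],[0,0,0]]' --rotation '[[0,0,0],[0,0,0],[0,0,0],[0,0,0],[0,0,0],[0,0,0],[0,0,0]]' --claw '[4,4,3,2.4,1.8,1.5,1.5]' --squeeze 40

```text
time_s: 3.58
position: [0.4595, 0.1113, 0.0398]
tool_rot: [[0.005, 0.088, -0.996], [-0.003, -0.996, -0.088], [-1.0, 0.003, -0.005]]
ft_force: [0.5, -2.1, -0.8]
grip_width: 0.0184
```

Run:
```python
from h import *
st(T(-13,1.5,40),-84.8)
```

```text
t3.58 pos [45.95 11.13  3.98] jaw -84.93 toolx [ 0.005 -0.003 -1.   ] F [ 0.52 -2.11 -0.82] track F [2.15 0.33] w 0.0184 q [ -0.7  28.4 101.8  -0.2  49.5  84.4]
track mm [-12.16   1.58  39.81]
go cm [-0.02  0.08  0.02]
turn 0.0022204780203945117
```

Emit:
play_rows --travel '[[-0.05,0.5,0],[-0.05,0.5,0],[0,0,0]]' --rotation '[[0,0,0],[0,0,0],[0,0,0]]' --claw '[1.5,1.5,1.5]'

```text
time_s: 3.83
position: [0.4587, 0.1203, 0.0398]
tool_rot: [[0.005, 0.088, -0.996], [-0.005, -0.996, -0.088], [-1.0, 0.005, -0.005]]
ft_force: [-0.8, -5.5, 1.3]
grip_width: 0.0184
```

Run:
```python
from h import *
st()
s=save('side','s3')
a=cv2.resize(s[160:240,350:420],None,fx=7,fy=7,interpolation=cv2.INTER_NEAREST)[:,:,::-1]
cv2.imwrite('pics/s3c.png',a)
```

```text
t3.83 pos [45.87 12.03  3.98] jaw -84.96 toolx [ 0.005 -0.005 -1.   ] F [-0.79 -5.47  1.33] track F [ 5.37 -1.28] w 0.0184 q [  0.5  28.5 101.6  -0.4  49.6  85.7]
track mm [-21.2    1.63  39.81]
```

View pics/s3c.png

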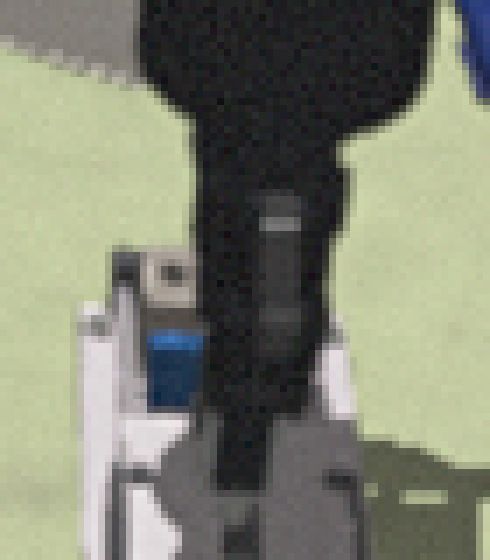

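Emit:
play_rows --travel '[[-0.08,0.9,0],[-0.08,0.9,0],[-0.08,0.9,0],[-0.08,0.9,0],[0,0,0]]' --rotation '[[0,0,0],[0,0,0],[0,0,0],[0,0,0],[0,0,0]]' --claw '[1.5,1.5,1.5,1.5,1.5]'

```text
time_s: 4.3
position: [0.4556, 0.1542, 0.0398]
tool_rot: [[0.004, 0.087, -0.996], [-0.009, -0.996, -0.087], [-1.0, 0.009, -0.003]]
ft_force: [0.1, -5.4, 0.5]
grip_width: 0.0188
```

Run:
```python
from h import *
st()
```

```text
t4.30 pos [45.56 15.42  3.98] jaw -84.99 toolx [ 0.004 -0.009 -1.   ] F [ 0.09 -5.44  0.51] track F [ 5.43 -0.4 ] w 0.0188 q [  4.8  29.  100.4  -0.7  50.4  90.3]
track mm [-55.32   1.62  39.76]
```

Emit:
play_rows --travel '[[-0.07,0.8,0],[-0.02,0.2,0],[0,0,0]]' --rotation '[[0.005,0,0],[0,0,0],[0,0,0]]' --claw '[1.5,1.5,1.5]'

```text
time_s: 4.55
position: [0.4549, 0.1626, 0.0398]
tool_rot: [[0.004, 0.088, -0.996], [-0.006, -0.996, -0.089], [-1.0, 0.006, -0.003]]
ft_force: [0.2, -7.2, 0.5]
grip_width: 0.0186
```

Run:
```python
from h import *
st()
s=save('side','s4')
a=cv2.resize(s[180:290,350:420],None,fx=5,fy=5,interpolation=cv2.INTER_NEAREST)[:,:,::-1]
cv2.imwrite('pics/s4c.png',a)
```

```text
t4.55 pos [45.49 16.26  3.98] jaw -84.92 toolx [ 0.004 -0.006 -1.   ] F [ 0.22 -7.21  0.53] track F [ 7.2  -0.43] w 0.0186 q [  5.8  29.2 100.1  -0.5  50.6  91. ]
track mm [-63.73   1.67  39.79]
```

View pics/s4c.png

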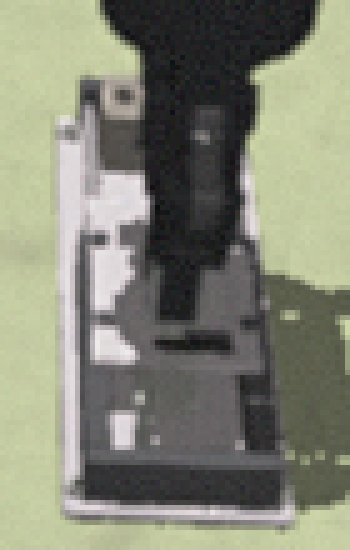

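Emit:
play_rows --travel '[[-0.02,0.2,0],[-0.02,0.2,0],[0,0,0]]' --rotation '[[0,0,0],[0,0,0],[0,0,0]]' --claw '[1.5,1.5,1.5]'

```text
time_s: 4.85
position: [0.4547, 0.1641, 0.0398]
tool_rot: [[0.003, 0.088, -0.996], [-0.009, -0.996, -0.088], [-1.0, 0.009, -0.002]]
ft_force: [-0.0, -7.8, 0.1]
grip_width: 0.0188
```

Emit:
play_rows --travel '[[-0.02,0.2,0],[0,0,0]]' --rotation '[[0,0,0],[0,0,0]]' --claw '[1.5,1.5]'

```text
time_s: 5.02
position: [0.4547, 0.1644, 0.0398]
tool_rot: [[0.003, 0.088, -0.996], [-0.01, -0.996, -0.088], [-1.0, 0.01, -0.002]]
ft_force: [0.3, -7.2, 0.5]
grip_width: 0.0188
```

Emit:
play_rows --travel '[[-0.03,0.3,0],[-0.03,0.3,0]]' --rotation '[[0.005,0,0],[0,0,0]]' --claw '[1.5,1.5]'

```text
time_s: 5.18
position: [0.4543, 0.1685, 0.0398]
tool_rot: [[0.002, 0.088, -0.996], [-0.007, -0.996, -0.088], [-1.0, 0.007, -0.002]]
ft_force: [1.2, -7.6, 0.9]
grip_width: 0.0183
```

Emit:
play_rows --travel '[[-0.03,0.3,0]]' --rotation '[[0,0,0]]' --claw '[1.5]'

```text
time_s: 5.27
position: [0.4541, 0.1706, 0.0398]
tool_rot: [[0.002, 0.088, -0.996], [-0.008, -0.996, -0.088], [-1.0, 0.008, -0.001]]
ft_force: [-0.4, -7.7, 1.3]
grip_width: 0.0186
```

Emit:
play_rows --travel '[[-0.02,0.25,0]]' --rotation '[[0.005,0,0]]' --claw '[1.5]'

```text
time_s: 5.35
position: [0.454, 0.1723, 0.0398]
tool_rot: [[0.002, 0.088, -0.996], [-0.004, -0.996, -0.088], [-1.0, 0.004, -0.002]]
ft_force: [0.6, -7.7, 1.3]
grip_width: 0.0188
```

Emit:
play_rows --travel '[[-0.02,0.25,0]]' --rotation '[[0,0,0]]' --claw '[1.5]'

```text
time_s: 5.43
position: [0.4539, 0.1737, 0.0398]
tool_rot: [[0.002, 0.088, -0.996], [-0.005, -0.996, -0.088], [-1.0, 0.006, -0.001]]
ft_force: [0.2, -12.0, 0.0]
grip_width: 0.0187
```

Emit:
play_rows --travel '[[-0.4,0.05,0]]' --rotation '[[0.003,0,0]]' --claw '[1.5]'

```text
time_s: 5.52
position: [0.4512, 0.1732, 0.0398]
tool_rot: [[0.004, 0.088, -0.996], [-0.004, -0.996, -0.089], [-1.0, 0.004, -0.003]]
ft_force: [4.1, -10.6, -2.9]
grip_width: 0.0188
```

Run:
```python
from h import *
st()
```

```text
t5.52 pos [45.12 17.32  3.98] jaw -84.92 toolx [ 0.004 -0.004 -1.   ] F [  4.09 -10.55  -2.93] track F [10.88  3.11] w 0.0188 q [  7.1  29.2 100.1  -0.3  50.5  92.2]
track mm [-74.59  -1.05  39.83]
```

Emit:
play_rows --travel '[[-0.45,0.07,0]]' --rotation '[[0.003,0,0]]' --claw '[1.5]'

```text
time_s: 5.6
position: [0.4477, 0.1728, 0.0398]
tool_rot: [[0.006, 0.089, -0.996], [-0.002, -0.996, -0.089], [-1.0, 0.003, -0.006]]
ft_force: [3.0, -9.1, -2.1]
grip_width: 0.0188
```

Run:
```python
from h import *
st()
```

```text
t5.60 pos [44.77 17.28  3.98] jaw -84.91 toolx [ 0.006 -0.002 -1.   ] F [ 2.97 -9.15 -2.13] track F [9.38 2.13] w 0.0188 q [  7.   28.9 100.7  -0.2  50.1  92.1]
track mm [-74.49  -4.58  39.84]
```

Emit:
play_rows --travel '[[-0.45,0.1,0]]' --rotation '[[0,0.002,0]]' --claw '[1.5]'

```text
time_s: 5.68
position: [0.4441, 0.1725, 0.0398]
tool_rot: [[0.006, 0.089, -0.996], [-0.003, -0.996, -0.089], [-1.0, 0.004, -0.005]]
ft_force: [3.7, -10.3, -3.2]
grip_width: 0.0185
```

Emit:
play_rows --travel '[[-0.45,0.1,0]]' --rotation '[[0,0.002,0]]' --claw '[1.5]'

```text
time_s: 5.77
position: [0.4405, 0.1723, 0.0398]
tool_rot: [[0.006, 0.089, -0.996], [-0.005, -0.996, -0.089], [-1.0, 0.005, -0.005]]
ft_force: [8.9, -9.6, -4.2]
grip_width: 0.0186
```

Run:
```python
from h import *
st()
```

```text
t5.77 pos [44.05 17.23  3.98] jaw -84.90 toolx [ 0.006 -0.005 -1.   ] F [ 8.87 -9.6  -4.22] track F [10.36  7.96] w 0.0186 q [  7.2  28.4 101.8  -0.4  49.5  92.3]
track mm [-74.66 -11.74  39.83]
```

Emit:
play_rows --travel '[[0,0,0],[0,-0.1,0],[0,-0.1,0]]' --rotation '[[0,0,0],[0,0,0],[0,0,0]]' --claw '[1.5,1.5,1.5]'

```text
time_s: 6.02
position: [0.4414, 0.1681, 0.0398]
tool_rot: [[0.007, 0.088, -0.996], [-0.006, -0.996, -0.088], [-1.0, 0.007, -0.007]]
ft_force: [-1.6, 6.2, 1.6]
grip_width: 0.0186
```

Run:
```python
from h import *
st()
```

```text
t6.02 pos [44.14 16.81  3.98] jaw -84.94 toolx [ 0.007 -0.006 -1.   ] F [-1.58  6.23  1.56] track F [-6.35 -1.01] w 0.0186 q [  6.7  28.4 101.9  -0.5  49.4  92. ]
track mm [-70.41 -11.3   39.8 ]
```

Emit:
play_rows --travel '[[0,0,0],[0,0,0],[0,0,0],[0,0,0],[0,0,0]]' --rotation '[[0,0,0],[0,0,0],[0,0,0],[0,0,0],[0,0,0]]' --claw '[1.5,2.2,3,4,4]'

```text
time_s: 6.43
position: [0.4413, 0.1684, 0.0397]
tool_rot: [[0.007, 0.087, -0.996], [-0.004, -0.996, -0.087], [-1.0, 0.005, -0.006]]
ft_force: [-0.1, 0.5, -0.3]
grip_width: 0.0402
```

Emit:
play_rows --travel '[[0,0,2],[0,0,3],[0,1,4],[0,3,4],[0,4,3],[0,4,0]]' --rotation '[[0,0,0],[0,0,0],[0,0,0],[0,0,0.1],[0,0,0.12],[0,0,0.12]]' --claw '[4,4,5,6,8,8]'

```text
time_s: 6.93
position: [0.4393, 0.276, 0.1948]
tool_rot: [[0.004, 0.416, -0.909], [-0.007, -0.909, -0.416], [-1.0, 0.008, -0.001]]
ft_force: [2.6, -0.1, 1.0]
grip_width: 0.0798
```

Run:
```python
from h import *
st(T(0,0,0)*0+[.493,.3832,.1],-10)
s=save('side','s5');t=save('top','t5')
cv2.imwrite('pics/s5c.png',cv2.resize(s[150:300,340:430],None,fx=4,fy=4,interpolation=cv2.INTER_CUBIC)[:,:,::-1])
cv2.imwrite('pics/t5c.png',cv2.resize(t[270:335,290:430],None,fx=5.6,fy=5.6,interpolation=cv2.INTER_CUBIC)[:,:,::-1])
```

```text
t6.93 pos [43.93 27.6  19.48] jaw -65.43 toolx [ 0.004 -0.007 -1.   ] F [ 2.61 -0.13  1.01] track F [0.37 2.58] w 0.0798 q [19.3 20.5 82.8 -0.4 76.6 84.8]
track mm [-178.09   -3.53  194.8 ]
go cm [ 5.37 10.72 -9.48]
turn 0.96738651918458
```

View pics/s5c.png

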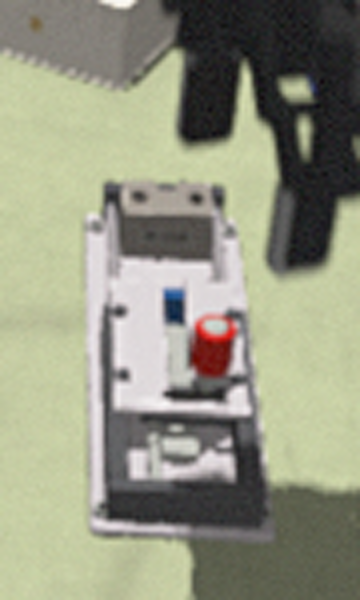

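View pics/t5c.png

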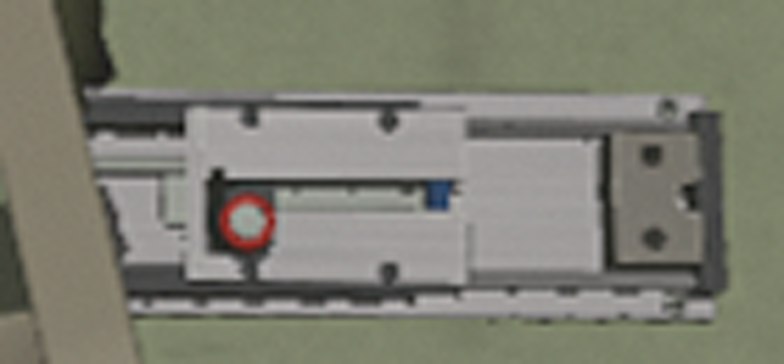

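Run:
```python
from h import *
print(onz('top',231,241,.012),onz('top',232,208,.012))
```

```text
[0.56866172 0.39858782 0.012     ] [0.64230301 0.40700108 0.012     ]
```

Emit:
play_rows --travel '[[1,2,0],[1,2,0],[1,2,0],[1,2,-1],[0.5,1.5,-1],[0.5,1,-2],[0.3,0.3,-2],[0,0,-1],[0,0,0]]' --rotation '[[0,0,0.12],[0,0,0.12],[0,0,0.12],[0,0,0.12],[0,0,0.12],[0,0,0.12],[0,0,0.12],[0,0,0.12],[0,0,0]]' --claw '[8,8,8,8,8,8,8,8,7.5]'

```text
time_s: 7.78
position: [0.4906, 0.3911, 0.1145]
tool_rot: [[0.002, 0.99, -0.14], [-0.007, -0.14, -0.99], [-1.0, 0.003, 0.007]]
ft_force: [0.5, -0.3, -0.6]
grip_width: 0.0751
```

Run:
```python
from h import *
st([.494,.3832,.06],-10)
```

```text
t7.78 pos [49.06 39.11 11.45] jaw -8.07 toolx [ 0.002 -0.007 -1.   ] F [ 0.53 -0.26 -0.59] track F [0.31 0.51] w 0.0751 q [27.9 35.2 71.1 -0.4 73.8 36.1]
track mm [-288.01   57.97  114.49]
go cm [ 0.34 -0.79 -5.45]
turn -0.03362609006397192
```

Emit:
play_rows --travel '[[0.35,-0.8,-1],[0,0,-2],[0,0,-2],[0,0,0]]' --rotation '[[-0.007,0.002,-0.034],[0,0,0],[0,0,0],[0,0,0]]' --claw '[6.4,6.4,6.4,6.4]'

```text
time_s: 8.12
position: [0.4954, 0.3798, 0.0629]
tool_rot: [[-0.0, 0.98, -0.198], [-0.016, -0.198, -0.98], [-1.0, 0.003, 0.016]]
ft_force: [-0.8, -0.4, -1.0]
grip_width: 0.0641
```

Run:
```python
from h import *
st([.494,.3832,.0155],-10)
s=save('side','s6')
cv2.imwrite('pics/s6c.png',cv2.resize(s[250:370,290:410],None,fx=5,fy=5,interpolation=cv2.INTER_CUBIC)[:,:,::-1])
```

```text
t8.12 pos [49.54 37.98  6.29] jaw -11.41 toolx [-0.    -0.016 -1.   ] F [-0.83 -0.37 -1.  ] track F [ 0.29 -0.86] w 0.0641 q [27.  38.3 74.6 -0.9 67.5 38.7]
track mm [-276.37   61.67   62.94]
go cm [-0.14  0.34 -4.74]
turn 0.024652232871679208
```

View pics/s6c.png

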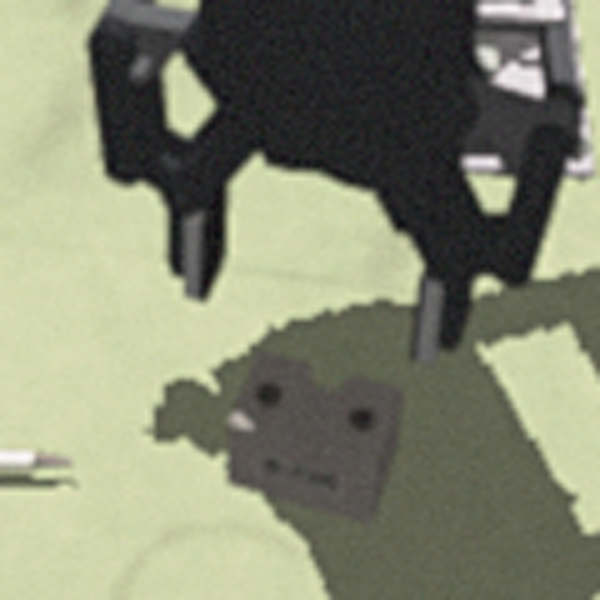

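Emit:
play_rows --travel '[[-0.15,0.35,-1.2],[0,0,-1.5],[0,0,-1.2],[0,0,-0.4],[0,0,0]]' --rotation '[[0.016,0,0.025],[0,0,0],[0,0,0],[0,0,0],[0,0,0]]' --claw '[6.4,6.4,6.4,6.4,6.4]'

```text
time_s: 8.58
position: [0.4987, 0.3832, 0.0282]
tool_rot: [[0.012, 0.982, -0.187], [0.006, -0.187, -0.982], [-1.0, 0.011, -0.008]]
ft_force: [0.3, -0.3, 0.0]
grip_width: 0.0643
```

Run:
```python
from h import *
st([.494,.3832,.0155],-10)
```

```text
t8.58 pos [49.87 38.32  2.82] jaw -10.80 toolx [ 0.012  0.006 -1.   ] F [ 0.33 -0.25  0.05] track F [0.28 0.31] w 0.0643 q [26.8 40.6 76.6 -0.  62.  37.6]
track mm [-279.4    65.29   28.15]
go cm [-0.47  0.   -1.27]
turn 0.013958284350466083
```

Emit:
play_rows --travel '[[-0.45,0,-0.5],[-0.1,0,-0.6],[0,0,-0.3],[0,0,0]]' --rotation '[[-0.006,0.014,0.014],[0,0,0],[0,0,0],[0,0,0]]' --claw '[6.4,6.4,6.4,6.4]'

```text
time_s: 8.92
position: [0.4943, 0.3836, 0.0169]
tool_rot: [[0.002, 0.985, -0.175], [0.002, -0.175, -0.985], [-1.0, 0.001, -0.002]]
ft_force: [-0.0, 0.3, -0.0]
grip_width: 0.0639
```

Run:
```python
from h import *
st([.494,.3832,.0155],-10)
s=save('side','s7')
cv2.imwrite('pics/s7c.png',cv2.resize(s[280:370,310:400],None,fx=6.5,fy=6.5,interpolation=cv2.INTER_CUBIC)[:,:,::-1])
```

```text
t8.92 pos [49.43 38.36  1.69] jaw -10.09 toolx [ 0.002  0.002 -1.   ] F [-0.01  0.27 -0.02] track F [-0.27  0.01] w 0.0639 q [27.  41.4 77.2  0.  61.2 37. ]
track mm [-280.18   60.99   16.86]
go cm [-0.03 -0.04 -0.14]
turn 0.0016302670922446435
```

View pics/s7c.png

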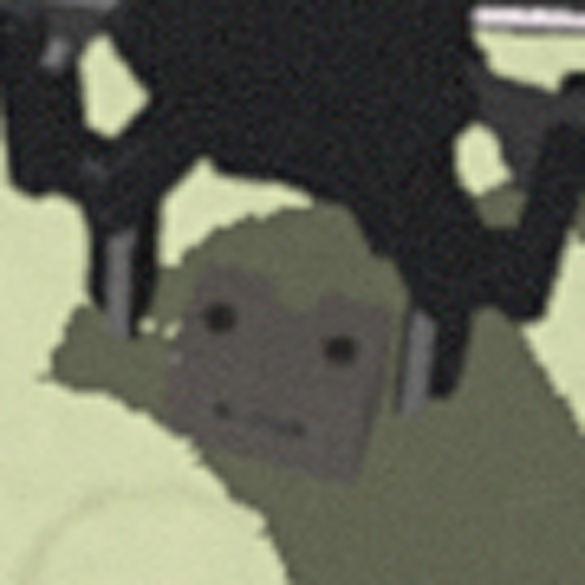

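Emit:
play_rows --travel '[[-0.3,0.05,-0.1],[-0.05,0,-0.05],[0,0,0],[0,0,0],[0,0,0],[0,0,0],[0,0,0]]' --rotation '[[0,0,0],[0,0,0],[0,0,0],[0,0,0],[0,0,0],[0,0,0],[0,0,0]]' --claw '[6.4,6.4,5.6,5.2,4.6,4.4,4.4]' --squeeze 40

```text
time_s: 9.55
position: [0.4915, 0.3845, 0.0168]
tool_rot: [[0.005, 0.984, -0.175], [0.003, -0.175, -0.984], [-1.0, 0.004, -0.004]]
ft_force: [0.0, 0.3, -0.0]
grip_width: 0.0475
```

Run:
```python
from h import *
st([.494,.3832,.0155],-10)
s=save('side','s8')
cv2.imwrite('pics/s8c.png',cv2.resize(s[280:370,310:400],None,fx=6.5,fy=6.5,interpolation=cv2.INTER_CUBIC)[:,:,::-1])
```

```text
t9.55 pos [49.15 38.45  1.68] jaw -10.11 toolx [ 0.005  0.003 -1.   ] F [ 0.03  0.31 -0.05] track F [-0.3   0.06] w 0.0475 q [27.2 41.2 77.7  0.  60.8 37.3]
track mm [-281.35   58.2    16.82]
go cm [ 0.25 -0.13 -0.13]
turn 0.001832761991976554
```

View pics/s8c.png

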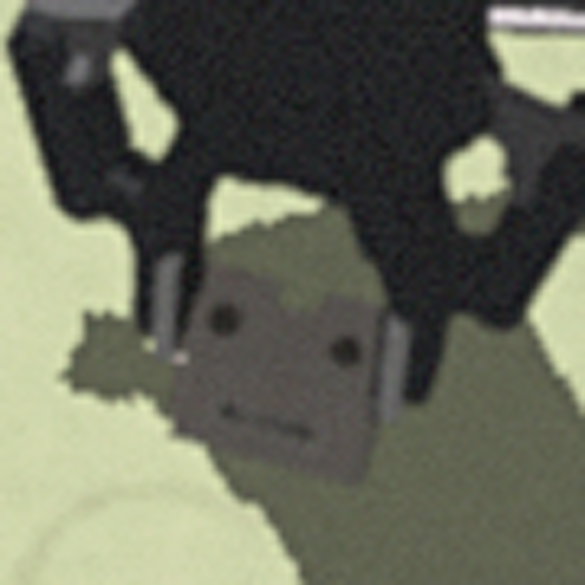

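Emit:
play_rows --travel '[[0,0,1],[0,0,2.5],[0,0,4],[0,-1,4],[0,-2.5,1],[-0.3,-3.5,0],[-0.3,-4,0],[-0.3,-4,0],[-0.3,-4,0],[-0.3,-4,0],[-0.3,-3.5,0],[-0.3,-3,0]]' --rotation '[[0,0,0],[0,0,0],[0,0,0],[0,0,0],[0,0,0],[0,0,0.05],[0,0,0.05],[0,0,0.05],[0,0,0.05],[0,0,0.05],[0,0,0.02],[0,0,0]]' --claw '[4.4,4.4,4.4,4.4,4.4,4.4,4.4,4.4,4.4,4.4,4.4,4.4]'

```text
time_s: 10.6
position: [0.4619, 0.0824, 0.1498]
tool_rot: [[-0.0, 0.993, 0.118], [0.0, 0.118, -0.993], [-1.0, -0.0, -0.0]]
ft_force: [0.9, 0.7, -2.9]
grip_width: 0.0467
```

Run:
```python
from h import *
st(T(44,1.5,120),5.2)
```

```text
t10.60 pos [46.19  8.24 14.98] jaw 6.77 toolx [-0.  0. -1.] F [ 0.91  0.72 -2.92] track F [-0.63  0.97] w 0.0467 q [ -4.4  18.6  94.4   0.   67.  -11.2]
track mm [ 16.74   1.35 149.83]
go cm [ 0.26 -2.71 -2.98]
turn -0.027434584823251694
```

Emit:
play_rows --travel '[[0.1,-1.5,0],[0.1,-0.9,0],[0,-0.4,-1.5],[0,0,-2],[0,0,-2],[0,0,-1.5],[0,0,0]]' --rotation '[[0,0,-0.02],[0,0,-0.008],[0,0,0],[0,0,0],[0,0,0],[0,0,0],[0,0,0]]' --claw '[4.4,4.4,4.4,4.4,4.4,4.4,4.4]'

```text
time_s: 11.18
position: [0.4618, 0.0462, 0.0816]
tool_rot: [[0.002, 0.997, 0.079], [-0.001, 0.079, -0.997], [-1.0, 0.002, 0.001]]
ft_force: [-0.7, -0.7, -3.0]
grip_width: 0.0464
```

Run:
```python
from h import *
st(T(44,1.5,60),5.2)
s=save('side','s9');t=save('top','t9')
cv2.imwrite('pics/s9c.png',cv2.resize(s[140:260,340:430],None,fx=5,fy=5,interpolation=cv2.INTER_CUBIC)[:,:,::-1])
cv2.imwrite('pics/t9c.png',cv2.resize(t[270:335,290:430],None,fx=5.6,fy=5.6,interpolation=cv2.INTER_CUBIC)[:,:,::-1])
```

```text
t11.18 pos [46.18  4.62  8.16] jaw 4.51 toolx [ 0.002 -0.001 -1.   ] F [-0.67 -0.7  -2.95] track F [ 0.64 -0.73] w 0.0464 q [ -8.9  23.8 100.5  -0.   55.6 -13.4]
track mm [52.88 -2.01 81.64]
go cm [ 0.27  0.92 -2.16]
turn 0.012019933353077186
```

View pics/s9c.png

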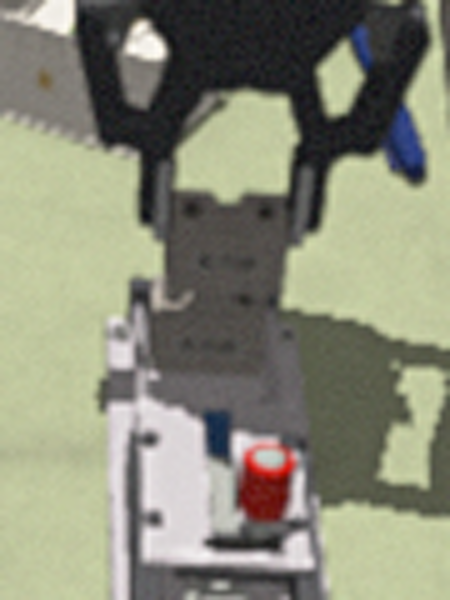

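View pics/t9c.png

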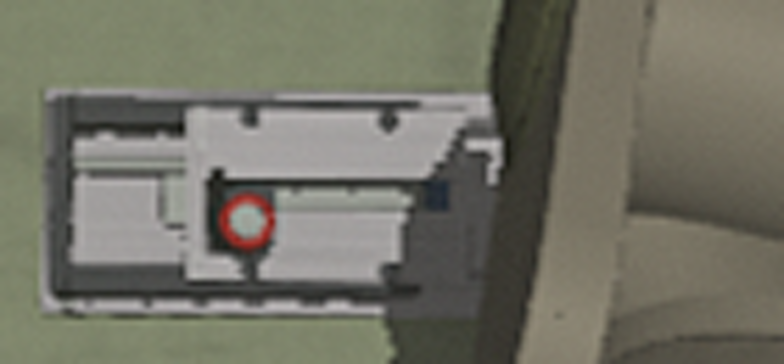

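Run:
```python
from h import *
s=cv2.imread('pics/s9.png')
cv2.imwrite('pics/s9d.png',cv2.resize(s[172:222,362:407],None,fx=12,fy=12,interpolation=cv2.INTER_NEAREST))
for p in ((35,-26,95),(35,22,95),(35,-26,65),(35,22,65),(63,-24,36),(63,24,36),(63,-24,6),(63,24,6),(63,24,20),(63,-24,20)):
    print(p,np.round((proj('side',T(*p))-[362,172]+.5)*12,1))
```

```text
(35, -26, 95) [437.1 187.9]
(35, 22, 95) [146.2 177.6]
(35, -26, 65) [417.5 338.1]
(35, 22, 65) [132.4 327.6]
(63, -24, 36) [377.2 384.4]
(63, 24, 36) [103.7 374.3]
(63, -24, 6) [359.9 522.2]
(63, 24, 6) [ 91.5 512. ]
(63, 24, 20) [ 97.2 448.4]
(63, -24, 20) [367.9 458.5]
```

View pics/s9d.png

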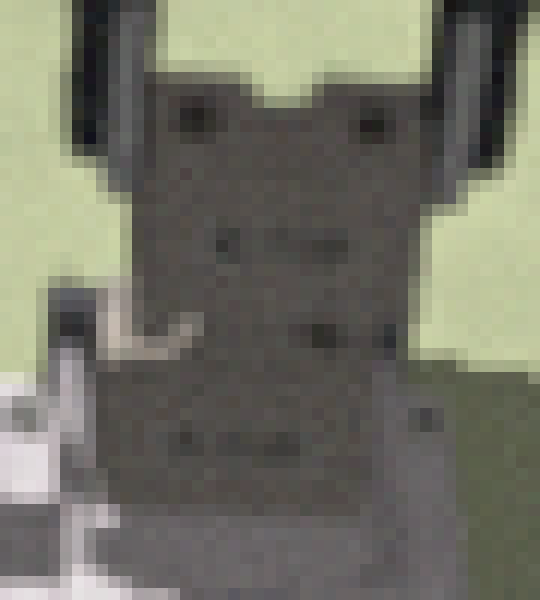

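Emit:
play_rows --travel '[[0,0.7,-1],[0,0.1,-1.5],[0,0,-1],[0,0,-0.2],[0,0,0]]' --rotation '[[0,0,0.012],[0,0,0],[0,0,0],[0,0,0],[0,0,0]]' --claw '[4.4,4.4,4.4,4.4,4.4]'

```text
time_s: 11.7
position: [0.4666, 0.0546, 0.0522]
tool_rot: [[0.017, 0.996, 0.092], [-0.003, 0.093, -0.996], [-1.0, 0.017, 0.004]]
ft_force: [-0.7, -0.4, -4.1]
grip_width: 0.0469
```

Run:
```python
from h import *
st(T(45.5,-1.6,40),5.2)
s=save('side','s10')[:,:,::-1]
cv2.imwrite('pics/s10d.png',cv2.resize(s[172:232,360:410],None,fx=10,fy=10,interpolation=cv2.INTER_NEAREST))
p=env.observe()['position'];d=p-O;x=d@UX*1e3-17.5;y=d@UY*1e3;z=p[2]*1e3-16.8
for q in ((x,y-24,z+30),(x,y+24,z+30),(x,y-24,z),(x,y+24,z),(30,-25.5,8),(30,25.5,8),(12,31,20),(12,-31,20),(63,31,20),(63,-31,20)):
    print(np.round(q,1),np.round((proj('side',T(*q))-[360,172]+.5)*10,1))
```

```text
t11.70 pos [46.66  5.46  5.22] jaw 5.31 toolx [ 0.017 -0.003 -1.   ] F [-0.74 -0.4  -4.12] track F [ 0.33 -0.78] w 0.0469 q [ -7.8  26.7 102.1  -0.   50.2 -13.1]
track mm [44.94  3.59 52.17]
go cm [-0.51 -0.1  -1.22]
turn -0.0019028444145412977
[ 27.5 -20.3  65.6] [342.2 299.1]
[27.5 27.7 65.6] [103.2 290.2]
[ 27.5 -20.3  35.6] [326.9 419.7]
[27.5 27.7 35.6] [ 92.6 410.8]
[ 30.  -25.5   8. ] [337.8 520.6]
[30.  25.5  8. ] [ 93.7 511.1]
[12 31 20] [ 73.1 516.2]
[ 12 -31  20] [376.5 528. ]
[63 31 20] [ 68.1 372.4]
[ 63 -31  20] [359.5 383.4]
```

View pics/s10d.png

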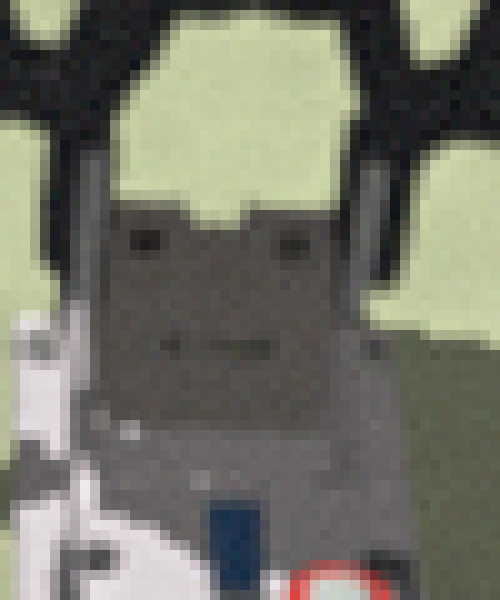

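Emit:
play_rows --travel '[[-0.4,-0.05,0],[0,0,0],[0,0,0]]' --rotation '[[0.003,0.019,0],[0,0,0],[0,0,0]]' --claw '[4.4,4.4,4.4]'

```text
time_s: 12.0
position: [0.4635, 0.0538, 0.0549]
tool_rot: [[0.0, 0.996, 0.093], [-0.0, 0.093, -0.996], [-1.0, 0.0, 0.0]]
ft_force: [-0.1, -0.3, -3.0]
grip_width: 0.0465
```

```bash
cat >> h.py <<'E'
def look(f,zoff=16.8):
    st(T(45.5,0,23),5.2)
    s=save('side',f)[:,:,::-1]
    cv2.imwrite('pics/%sd.png'%f,cv2.resize(s[172:232,360:410],None,fx=10,fy=10,interpolation=cv2.INTER_NEAREST))
    p=env.observe()['position'];d=p-O;x=d@UX*1e3-17.5;y=d@UY*1e3;z=p[2]*1e3-zoff
    for q in ((x,y-24,z+30),(x,y+24,z+30),(x,y-24,z),(x,y+24,z)):
        print(np.round(q,1),np.round((proj('side',T(*q))-[360,172]+.5)*10,1))
E
python3 - <<'E'
from h import *
look('s11')
E
```

```text
t12.00 pos [46.35  5.38  5.49] jaw 5.31 toolx [ 0. -0. -1.] F [-0.07 -0.28 -3.01] track F [ 0.27 -0.1 ] w 0.0465 q [ -8.   26.5 101.7  -0.   51.7 -13.3]
track mm [45.38  0.41 54.87]
go cm [-0.04 -0.02 -3.19]
turn -0.001969702348954687
[ 27.9 -23.6  68.1] [359.8 288.7]
[27.9 24.4 68.1] [120.4 279.9]
[ 27.9 -23.6  38.1] [344.2 409.7]
[27.9 24.4 38.1] [109.5 400.8]
```

View pics/s11d.png

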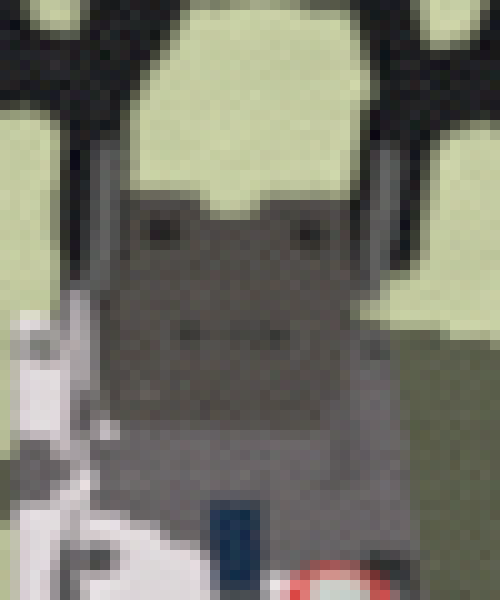

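Emit:
play_rows --travel '[[-0.15,0,-0.6],[-0.05,0,-0.6],[0,0,0]]' --rotation '[[0,0.003,0],[0,0.003,0],[0,0,0]]' --claw '[4.4,4.4,4.4]'

```text
time_s: 12.3
position: [0.4617, 0.0537, 0.0425]
tool_rot: [[-0.004, 0.996, 0.092], [-0.0, 0.092, -0.996], [-1.0, -0.004, 0.0]]
ft_force: [0.7, 0.9, -2.8]
grip_width: 0.0469
```

Run:
```python
from h import *
st(T(45.5,-.6,23),5.2)
```

```text
t12.30 pos [46.17  5.37  4.25] jaw 5.30 toolx [-0.004 -0.    -1.   ] F [ 0.71  0.93 -2.76] track F [-0.86  0.79] w 0.0469 q [-8.000e+00  2.770e+01  1.026e+02 -1.000e-01  4.990e+01 -1.320e+01]
track mm [45.35 -1.41 42.49]
go cm [ 0.08 -0.01 -1.95]
turn -0.0017911077536521007
```

Bottom of the block is now about 26 mm high, above the lips. Check the alignment once more.

Emit:
play_rows --travel '[[0.08,0,-0.25],[0.02,0,0],[0,0,0]]' --rotation '[[0,-0.004,0],[0,0,0],[0,0,0]]' --claw '[4.4,4.4,4.4]'

```text
time_s: 12.55
position: [0.4624, 0.0537, 0.0389]
tool_rot: [[-0.002, 0.996, 0.092], [-0.0, 0.092, -0.996], [-1.0, -0.002, 0.0]]
ft_force: [-0.5, 0.3, -2.6]
grip_width: 0.047
```

Run:
```python
from h import *
look('s12')
```

```text
t12.55 pos [46.24  5.37  3.89] jaw 5.30 toolx [-0.002 -0.    -1.   ] F [-0.46  0.27 -2.59] track F [-0.31 -0.44] w 0.0470 q [ -8.   28.1 102.8  -0.   49.2 -13.3]
track mm [45.42 -0.7  38.9 ]
go cm [ 0.07 -0.   -1.59]
turn -0.0016672865262349439
[ 27.9 -24.7  52.1] [357.2 353.8]
[27.9 23.3 52.1] [120.3 344.9]
[ 27.9 -24.7  22.1] [341.8 472.3]
[27.9 23.3 22.1] [109.5 463.4]
```

View pics/s12d.png

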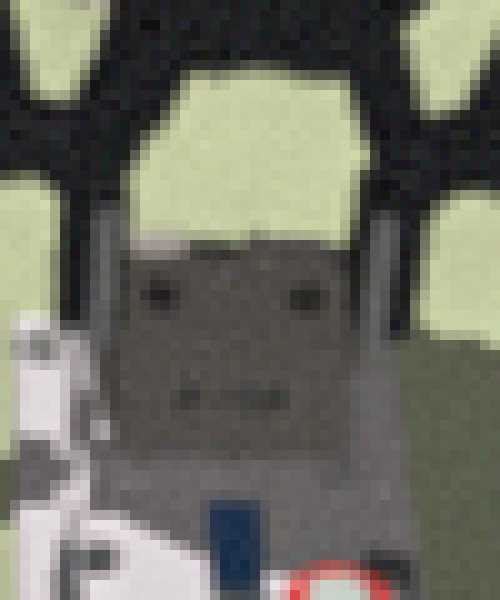

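Emit:
play_rows --travel '[[-0.04,0,-0.4],[-0.04,0,-0.4],[0,0,0]]' --rotation '[[0,0.001,0],[0,0.001,0],[0,0,0]]' --claw '[4.4,4.4,4.4]'

```text
time_s: 12.85
position: [0.4617, 0.0537, 0.0304]
tool_rot: [[-0.003, 0.996, 0.092], [-0.0, 0.092, -0.996], [-1.0, -0.003, -0.0]]
ft_force: [-0.9, -0.1, -4.0]
grip_width: 0.0466
```

Run:
```python
from h import *
look('s13')
```

```text
t12.85 pos [46.17  5.37  3.04] jaw 5.30 toolx [-0.003 -0.    -1.   ] F [-0.85 -0.09 -3.97] track F [ 0.02 -0.86] w 0.0466 q [-8.000e+00  2.900e+01  1.033e+02 -1.000e-01  4.790e+01 -1.320e+01]
track mm [45.33 -1.4  30.42]
go cm [ 0.14 -0.   -0.74]
turn -0.0017745117934655082
[ 27.9 -25.3  43.8] [355.7 387.1]
[27.9 22.7 43.8] [120.1 378.2]
[ 27.9 -25.3  13.8] [340.4 504.4]
[27.9 22.7 13.8] [109.4 495.4]
```

View pics/s13d.png

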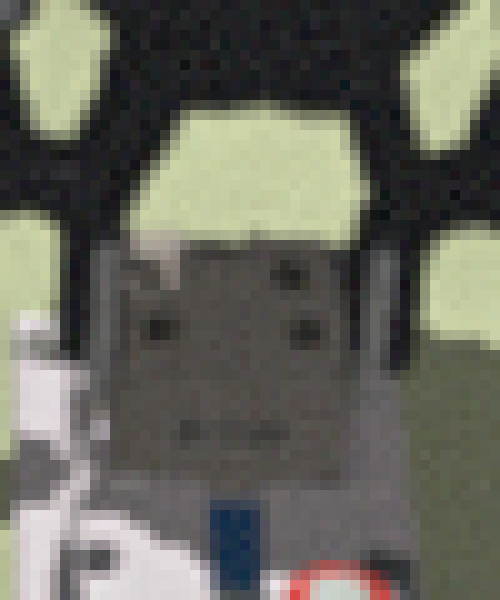

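Run:
```python
from h import *
for q in((79,-15,39),(79,15,39),(44,-16.4,47),(44,13.6,47)): print(q,np.round((proj('side',T(*q))-[360,172]+.5)*10,1))
```

```text
(79, -15, 39) [288.6 264.5]
(79, 15, 39) [147.7 259.3]
(44, -16.4, 47) [308.8 327.6]
(44, 13.6, 47) [163.1 322.2]
```

Emit:
play_rows --travel '[[0,0,-0.35],[0,0,-0.25],[0,0,0]]' --rotation '[[0,-0.002,0],[0,0,0],[0,0,0]]' --claw '[4.4,4.4,4.4]'

```text
time_s: 13.15
position: [0.4619, 0.0537, 0.0241]
tool_rot: [[-0.0, 0.996, 0.092], [-0.0, 0.092, -0.996], [-1.0, -0.0, 0.0]]
ft_force: [-0.0, -0.4, -3.4]
grip_width: 0.0465
```

Run:
```python
from h import *
st(T(45.5,-1,23),5.2)
```

```text
t13.15 pos [46.19  5.37  2.41] jaw 5.30 toolx [-0. -0. -1.] F [-0.03 -0.44 -3.44] track F [ 0.43 -0.07] w 0.0465 q [ -8.   29.6 103.7  -0.   46.7 -13.3]
track mm [45.36 -1.19 24.12]
go cm [ 0.02 -0.01 -0.11]
turn -0.0017660737477150838
```

Emit:
play_rows --travel '[[0,0,-0.1],[0,0,-0.05]]' --rotation '[[0,0,0],[0,0,0]]' --claw '[4.4,4.4]'

```text
time_s: 13.32
position: [0.462, 0.0537, 0.0228]
tool_rot: [[-0.0, 0.996, 0.093], [-0.0, 0.093, -0.996], [-1.0, -0.0, 0.0]]
ft_force: [-2.5, -1.8, 9.0]
grip_width: 0.0466
```

Emit:
play_rows --travel '[[0,0,-0.05]]' --rotation '[[0,0,0]]' --claw '[4.4]'

```text
time_s: 13.4
position: [0.462, 0.0536, 0.0228]
tool_rot: [[0.0, 0.996, 0.093], [-0.001, 0.093, -0.996], [-1.0, 0.0, 0.001]]
ft_force: [-3.5, -1.0, 7.9]
grip_width: 0.047
```

Emit:
play_rows --travel '[[0,0,0.03],[0,0,0],[0,0,0],[0,0,0],[0,0,0],[0,0,1],[0,0,2],[0,0,3],[0,0,4]]' --rotation '[[0,0,0],[0,0,0],[0,0,0],[0,0,0],[0,0,0],[0,0,0],[0,0,0],[0,0,0],[0,0,0]]' --claw '[4.4,4.9,5.4,6,6,6,6,6,6]'

```text
time_s: 14.15
position: [0.4592, 0.0538, 0.121]
tool_rot: [[-0.012, 0.996, 0.092], [0.001, 0.092, -0.996], [-1.0, -0.012, -0.002]]
ft_force: [0.5, 0.2, -0.1]
grip_width: 0.0599
```

Run:
```python
from h import *
st(T(-70.4,-11.4,130),-84.8)
s=save('side','s14')[:,:,::-1]
cv2.imwrite('pics/s14d.png',cv2.resize(s[172:262,350:420],None,fx=6.5,fy=6.5,interpolation=cv2.INTER_CUBIC))
```

```text
t14.15 pos [45.92  5.38 12.1 ] jaw 5.28 toolx [-0.012  0.001 -1.   ] F [ 0.49  0.15 -0.1 ] track F [-0.11  0.51] w 0.0599 q [ -8.   20.5  97.3  -0.   62.9 -13.3]
track mm [ 45.    -3.93 121.03]
go cm [-1.79 11.42  0.9 ]
turn -1.5722469040510316
```

View pics/s14d.png

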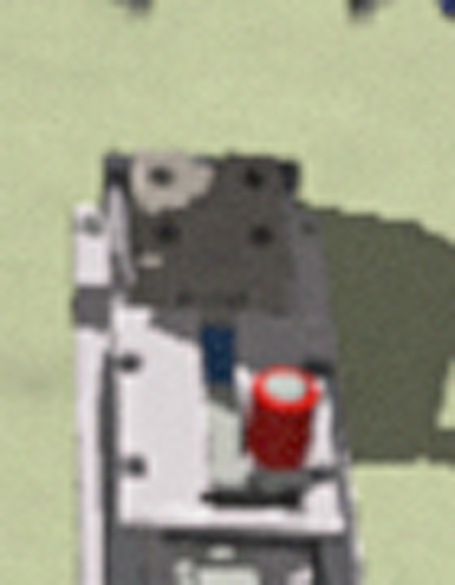

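Emit:
play_rows --travel '[[0,0.5,0.5],[-0.2,1,0],[-0.2,1.2,0],[-0.2,1.2,0],[-0.2,1.2,0],[-0.2,1.2,0],[-0.2,1.2,0],[-0.2,1.2,0],[-0.2,1,0],[-0.2,1,0],[0,0.5,0],[0,0,0]]' --rotation '[[0,0,-0.12],[0,0,-0.12],[0,0,-0.12],[0,0,-0.12],[0,0,-0.12],[0,0,-0.12],[0,0,-0.12],[0,0,-0.12],[0,0,-0.12],[0,0,-0.12],[0,0,-0.12],[0,0,-0.12]]' --claw '[5,4,4,4,4,4,4,4,4,4,4,4]'

```text
time_s: 15.2
position: [0.4464, 0.1704, 0.1382]
tool_rot: [[0.005, 0.168, -0.986], [-0.014, -0.986, -0.168], [-1.0, 0.015, -0.002]]
ft_force: [0.2, -0.4, -1.0]
grip_width: 0.0402
```

Run:
```python
from h import *
st([.4413,.1684,.09],-84.8)
```

```text
t15.20 pos [44.64 17.04 13.82] jaw -80.33 toolx [ 0.005 -0.014 -1.   ] F [ 0.2  -0.4  -0.96] track F [0.41 0.17] w 0.0402 q [ 7.1 20.3 94.1 -0.9 65.5 87.8]
track mm [-72.21  -6.06 138.16]
go cm [-0.51 -0.2  -4.82]
turn -0.0780128639356883
```

Emit:
play_rows --travel '[[-0.4,-0.2,-1.5],[-0.15,0,-1.5],[-0.15,0,-1],[0,0,0],[0,0,0]]' --rotation '[[0.014,0.005,-0.07],[0,0.003,-0.01],[0,0.003,0],[0,0,0],[0,0,0]]' --claw '[4,4,4,4,4]'

```text
time_s: 15.62
position: [0.4398, 0.1693, 0.097]
tool_rot: [[-0.003, 0.079, -0.997], [0.001, -0.997, -0.079], [-1.0, -0.001, 0.003]]
ft_force: [0.7, 0.3, 1.3]
grip_width: 0.0402
```

Run:
```python
from h import *
st([.4413,.1684,.04],-84.8)
```

```text
t15.62 pos [43.98 16.93  9.7 ] jaw -85.49 toolx [-0.003  0.001 -1.   ] F [0.65 0.28 1.34] track F [-0.22  0.67] w 0.0402 q [ 6.6 23.1 98.1  0.1 59.  92. ]
track mm [-71.74 -12.77  97.01]
go cm [ 0.15 -0.09 -5.7 ]
turn 0.011977829647692874
```

Emit:
play_rows --travel '[[0,-0.09,-1.5],[-0.05,0,-1.5],[-0.05,0,-1.2],[0,0,-0.8],[0,0,-0.3],[0,0,0]]' --rotation '[[0,0.003,0.012],[0,0.004,0],[0,0.003,0],[0,0,0],[0,0,0],[0,0,0]]' --claw '[4,4,4,4,4,4]'

```text
time_s: 16.12
position: [0.4419, 0.1687, 0.0456]
tool_rot: [[-0.005, 0.092, -0.996], [0.001, -0.996, -0.092], [-1.0, -0.002, 0.004]]
ft_force: [-0.1, 0.6, -0.2]
grip_width: 0.0399
```

Run:
```python
from h import *
st([.4413,.1684,.04],-84.8)
```

```text
t16.12 pos [44.19 16.87  4.56] jaw -84.70 toolx [-0.005  0.001 -1.   ] F [-0.13  0.63 -0.16] track F [-0.63 -0.07] w 0.0399 q [6.500e+00 2.800e+01 1.011e+02 1.000e-01 5.110e+01 9.110e+01]
track mm [-70.98 -10.71  45.57]
go cm [-0.06 -0.03 -0.56]
turn -0.00182864395124103
```

Emit:
play_rows --travel '[[-0.1,0,-0.4],[0,0,-0.25],[0,0,0],[0,0,0],[0,0,0],[0,0,0],[0,0,0],[0,0,0]]' --rotation '[[0,-0.004,0],[0,0,0],[0,0,0],[0,0,0],[0,0,0],[0,0,0],[0,0,0],[0,0,0]]' --claw '[4,4,4,3,2.4,1.8,1.5,1.5]' --squeeze 40

```text
time_s: 16.78
position: [0.4421, 0.1685, 0.0408]
tool_rot: [[0.004, 0.093, -0.996], [0.001, -0.996, -0.093], [-1.0, -0.001, -0.004]]
ft_force: [0.3, -0.8, -2.3]
grip_width: 0.0186
```

Run:
```python
from h import *
st([.4413,.1684,.04],-84.8)
```

```text
t16.78 pos [44.21 16.85  4.08] jaw -84.67 toolx [ 0.004  0.001 -1.   ] F [ 0.32 -0.75 -2.31] track F [0.78 0.25] w 0.0186 q [  6.5  28.3 101.7   0.   49.7  91.1]
track mm [-70.75 -10.53  40.79]
go cm [-0.08 -0.01 -0.08]
turn -0.0023446388557204424
```

Emit:
play_rows --travel '[[-0.03,0.3,0],[-0.02,0.25,0]]' --rotation '[[0,0,0],[0,0,0]]' --claw '[1.5,1.5]'

```text
time_s: 16.95
position: [0.4418, 0.1726, 0.0407]
tool_rot: [[0.004, 0.093, -0.996], [-0.002, -0.996, -0.093], [-1.0, 0.002, -0.004]]
ft_force: [1.4, -10.5, 0.5]
grip_width: 0.0189
```

Run:
```python
from h import *
st()
```

```text
t16.95 pos [44.18 17.26  4.07] jaw -84.64 toolx [ 0.004 -0.002 -1.   ] F [  1.41 -10.52   0.47] track F [10.6   0.45] w 0.0189 q [  7.1  28.4 101.5  -0.2  49.9  91.8]
track mm [-74.83 -10.5   40.74]
```

Emit:
play_rows --travel '[[0.44,0.13,0],[0.44,0.13,0]]' --rotation '[[0.002,0,0],[0.002,0,0]]' --claw '[1.5,1.5]'

```text
time_s: 17.12
position: [0.4488, 0.1733, 0.0407]
tool_rot: [[-0.0, 0.095, -0.995], [-0.003, -0.995, -0.095], [-1.0, 0.003, 0.001]]
ft_force: [-2.6, -11.2, 2.6]
grip_width: 0.0184
```

Run:
```python
from h import *
st()
```

```text
t17.12 pos [44.88 17.33  4.07] jaw -84.54 toolx [-0.    -0.003 -1.   ] F [ -2.64 -11.19   2.57] track F [10.91 -3.65] w 0.0184 q [  7.1  29.  100.2  -0.2  50.8  91.7]
track mm [-74.9   -3.39  40.69]
```

Emit:
play_rows --travel '[[0.42,0.11,0],[0.3,0.1,0]]' --rotation '[[0.002,0,0],[0.002,0,0]]' --claw '[1.5,1.5]'

```text
time_s: 17.28
position: [0.4551, 0.1733, 0.0407]
tool_rot: [[-0.004, 0.096, -0.995], [-0.003, -0.995, -0.096], [-1.0, 0.003, 0.005]]
ft_force: [-9.4, -10.2, 5.1]
grip_width: 0.0188
```

Run:
```python
from h import *
st()
```

```text
t17.28 pos [45.51 17.33  4.07] jaw -84.49 toolx [-0.004 -0.003 -1.   ] F [ -9.43 -10.19   5.14] track F [  9.29 -10.31] w 0.0188 q [ 7.  29.5 99.2 -0.2 51.6 91.6]
track mm [-74.39   2.84  40.68]
```

Emit:
play_rows --travel '[[-0.02,0,0],[0.02,-0.3,0],[0.02,-0.3,0]]' --rotation '[[0,0.002,0],[0,0,0],[0,0,0]]' --claw '[1.5,1.5,1.5]'

```text
time_s: 17.53
position: [0.4553, 0.1653, 0.0408]
tool_rot: [[-0.008, 0.097, -0.995], [-0.008, -0.995, -0.097], [-1.0, 0.007, 0.008]]
ft_force: [0.7, -6.8, -1.3]
grip_width: 0.0182
```

Run:
```python
from h import *
st()
```

```text
t17.53 pos [45.53 16.53  4.08] jaw -84.44 toolx [-0.008 -0.008 -1.   ] F [ 0.69 -6.76 -1.29] track F [6.8  0.07] w 0.0182 q [ 6.1 29.4 99.4 -0.5 51.7 90.9]
track mm [-66.4    2.34  40.75]
```

Emit:
play_rows --travel '[[0.03,-0.3,0],[0.03,-0.3,0],[0.03,-0.3,0],[0.03,-0.3,0]]' --rotation '[[0.004,-0.004,0],[0.004,-0.004,0],[0,0,0],[0,0,0]]' --claw '[1.5,1.5,1.5,1.5]'

```text
time_s: 17.87
position: [0.4567, 0.1505, 0.0407]
tool_rot: [[0.0, 0.097, -0.995], [-0.004, -0.995, -0.097], [-1.0, 0.004, 0.0]]
ft_force: [-0.1, -5.9, -0.8]
grip_width: 0.0188
```

Run:
```python
from h import *
st()
```

```text
t17.87 pos [45.67 15.05  4.07] jaw -84.42 toolx [ 0.    -0.004 -1.   ] F [-0.1  -5.88 -0.77] track F [ 5.85 -0.63] w 0.0188 q [  4.2  29.  100.3  -0.3  50.8  88.8]
track mm [-51.46   2.39  40.74]
```

Emit:
play_rows --travel '[[0.02,-0.2,0],[0.01,-0.1,0],[0.01,-0.1,0]]' --rotation '[[0.003,0,0],[0,0,0],[0,0,0]]' --claw '[1.5,1.5,1.5]'

```text
time_s: 18.12
position: [0.4573, 0.1442, 0.0408]
tool_rot: [[-0.0, 0.097, -0.995], [-0.004, -0.995, -0.097], [-1.0, 0.004, 0.001]]
ft_force: [-0.4, -5.7, -2.1]
grip_width: 0.0185
```

Run:
```python
from h import *
st()
```

```text
t18.12 pos [45.73 14.42  4.08] jaw -84.44 toolx [-0.    -0.004 -1.   ] F [-0.4  -5.74 -2.1 ] track F [ 5.68 -0.92] w 0.0185 q [  3.5  28.9 100.5  -0.3  50.7  88.1]
track mm [-45.16   2.4   40.76]
```

Emit:
play_rows --travel '[[0,-0.05,0],[0,-0.05,0]]' --rotation '[[0,0,0],[0,0,0]]' --claw '[1.5,1.5]'

```text
time_s: 18.28
position: [0.4574, 0.1431, 0.0408]
tool_rot: [[-0.0, 0.096, -0.995], [-0.004, -0.995, -0.096], [-1.0, 0.004, 0.001]]
ft_force: [-0.1, 4.7, 0.1]
grip_width: 0.0187
```

Run:
```python
from h import *
st()
s=save('side','s15')[:,:,::-1]
cv2.imwrite('pics/s15d.png',cv2.resize(s[162:252,350:420],None,fx=6.5,fy=6.5,interpolation=cv2.INTER_CUBIC))
```

```text
t18.28 pos [45.74 14.31  4.08] jaw -84.52 toolx [-0.    -0.004 -1.   ] F [-0.07  4.7   0.09] track F [-4.69  0.36] w 0.0187 q [  3.3  28.9 100.5  -0.3  50.6  88. ]
track mm [-44.03   2.36  40.8 ]
```

View pics/s15d.png

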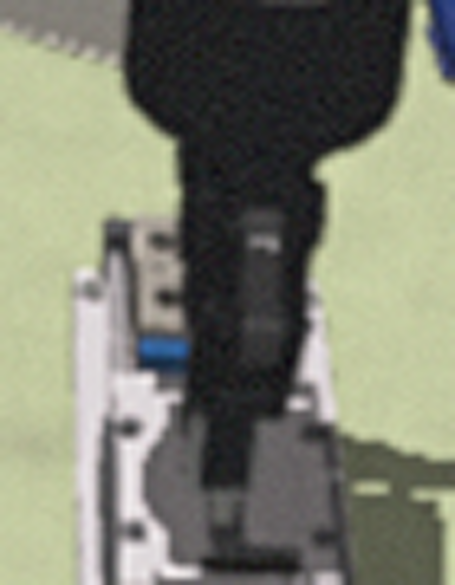

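Emit:
play_rows --travel '[[0,0,0],[0,0,0],[0,0,0],[0,0,0],[0,0,0],[0,0,1],[0,0,2],[0,0.5,3],[0,2,4],[0,4,4],[0,4,2],[0,4,0]]' --rotation '[[0,0,0],[0,0,0],[0,0,0],[0,0,0],[0,0,0],[0,0,0],[0,0,0],[0,0,0],[0,0,0],[0,0,0],[0,0,0],[0,0,0]]' --claw '[1.5,2,2.6,3.3,4,4,4,4,4,4,4,4]'

```text
time_s: 19.33
position: [0.4558, 0.2744, 0.1944]
tool_rot: [[-0.004, 0.088, -0.996], [-0.003, -0.996, -0.088], [-1.0, 0.002, 0.004]]
ft_force: [1.1, 0.1, -0.1]
grip_width: 0.0402
```

Run:
```python
from h import *
st()
s=save('side','s16')[:,:,::-1];t=save('top','t16')[:,:,::-1]
cv2.imwrite('pics/s16d.png',cv2.resize(s[150:300,340:440],None,fx=4,fy=4,interpolation=cv2.INTER_CUBIC))
cv2.imwrite('pics/t16d.png',cv2.resize(t[265:340,290:430],None,fx=5.6,fy=5.6,interpolation=cv2.INTER_CUBIC))
```

```text
t19.33 pos [45.58 27.44 19.44] jaw -84.97 toolx [-0.004 -0.003 -1.   ] F [ 1.07  0.06 -0.11] track F [0.04 1.07] w 0.0402 q [ 1.830e+01  2.190e+01  8.070e+01 -1.000e-01  7.770e+01  1.033e+02]
track mm [-174.98   12.71  194.4 ]
```

View pics/s16d.png

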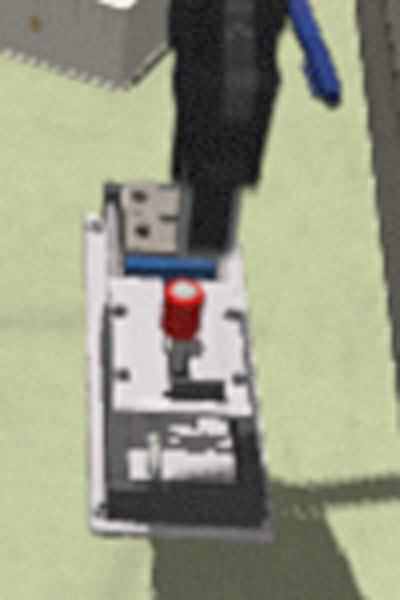

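View pics/t16d.png

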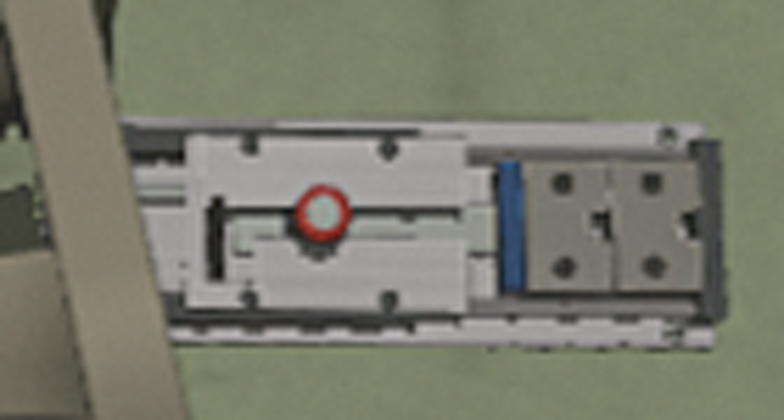

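View pics/s16.png

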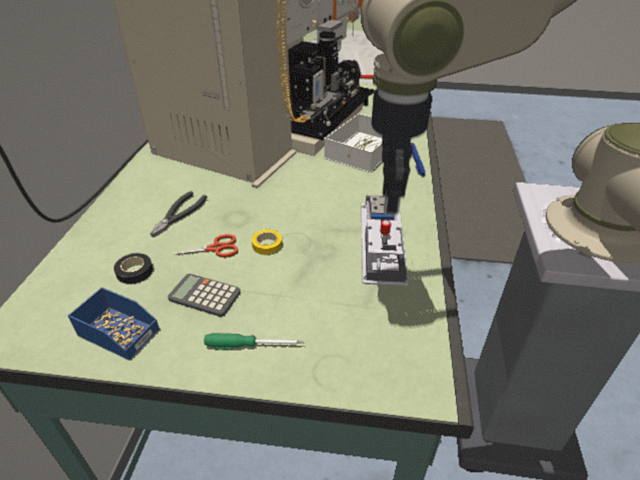

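Both blocks sit flush against the end stop in the top view, at (525–700, 160–290) of the crop. The follower is on them and the knob, at (322,213), is on the centre line. The tape and screwdriver are where they were.

Run:
```python
from h import *
print(env.close_job())
```

```text
the job is handed in; nothing more can be done
None
```

The spare die block is in the track behind the first one, and the follower is closed on both. I handed the job in at about 19.5 s.

- **Latching:** I pulled the knob back until the force rose from about 7.7 to 12 N. That is roughly 1.1 mm of buffer compression, against the 3 mm limit. I then shifted it about 13 mm into the notch and eased it forward. It stayed back by itself when released.
- **Block:** The spare went down with no measurable side force. It touched the channel floor at the expected height, pressing with about 9 N, and I released it there.
- **Closing:** I drew the knob back to a light touch on the buffer and shifted it out to the centre line. I then let it forward at about 0.05 m/s until the blocks took the load, with the follower at about 32 mm as expected. Only then did I release it.

**Last checks:** The final pictures show the two blocks flush against the end stop, the follower on them and the knob on the centre line. The tape and screwdriver look unmoved, and the arm is clear of everything.

**Disagreements:** The two cameras and the arm differed by 1 to 3 mm sideways, so I settled the alignments by comparing views and by feel. At each end of the sideways shift the stem briefly pressed its stop with 8 to 10 N.

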